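Restock the filling-knife display and clip its price ticket on

ROBOT

A 7-joint arm with a two-finger parallel gripper is mounted at the origin on the work surface. World frame = base frame: x ahead of the robot, y to its left, z up, the work surface at z = 0. Lengths are in m, angles in rad, forces in N, time in s.
With the tool pointing down it reaches from about 0.425 to 0.925 m from the base axis. Payload 6.8 kg.
Tool frame: the origin (TCP) lies between the finger pads; the fingertips stand r.tcp_to_tips ahead of it and the grasp point (between the pads) is the TCP (r.tcp_to_tips is the distance from the TCP to the fingertips, in m); z points along the fingers, y is the line along which they close (so a half turn about z gives the same grasp; the last joint's range is limited). The gripper opens to 85 mm and grips with 20 to 120 N. Pads are 22 mm wide; open, the fingers measure 114 mm over their backs; the gripper's body (76 mm by 85 mm) begins 54 mm behind the grasp point. The pads swing forward as they close: fully open they stand 13 mm farther back than shut.
Start: joints at [-1.413, 0.477, 0.022, 1.555, -0.011, 1.109, -0.083], TCP at [0.177, 0.651, 0.25] pointing down, gripper open.
Joint ranges: [-2.96, 2.96], [-0.34, 2.1], [-1.41, 1.46], [0.24, 2.44], [-1.37, 4.51], [0.17, 1.92], [-2.96, 2.96]. Speed limits (rad/s): [2.39, 2.39, 3.14, 3.14, 3.14, 3.14, 3.14].

INTERFACE

Orientations are given as a rotation vector (axis times angle).
In Python, from bench import r gives the robot as it stands.
- The arm moves only by the tool servo_tool, never from a script. Its argument "commands" is a list of rows, each a list of 2 entries, a list of its own where there are three numbers: the shift along the tool's x, y, z normalised to -1 to 1, where 1 is 250 mm, then the turn, a rotation vector about the tool's x, y, z normalised to -1 to 1, where 1 is 90 degrees. In form: [[[dx, dy, dz], [ax, ay, az]], ...]. A call has 1 to 20 rows; each row is the pose to reach, as a shift and turn from the pose commanded when the call began, along the tool's axes at that moment; what a row does not reach only later rows make up. A row lasts 1/10 s, in which the tool goes at most 50 mm and 8.59 degrees, less where a joint would pass 70% of its speed; a pose out of reach is approached as far as the arm can. A call with a number of a shift or a turn outside -1 to 1 is refused whole. A call with a gripper value outside its range is refused whole. "claw" is the closure, from 0 (fully open) to 1 (shut), set as the call begins (left out, the last holds). The fingers move at their own pace and stop on an object; "squeeze" is the grip in N (left out, the last holds). Time passes only in rows, so rows that repeat a pose let the fingers close. It gives the time, the measured TCP pose, the force, the opening and the grip force at its end, in the units of the state.
- r.get_obs(): the state, without advancing time (a new reading comes with each control period).
- r.grab_frame(name): name is "side" or "top" or "wrist"; returns (picture, depth): 384x512x3 uint8, red, green, blue; 384x512 float32, m along the optical axis (not along the pixel's ray), 0 where there is no reading.
- r.camera_model(name): a dict with "fx", "fy", "cx", "cy" (pixels), "extrinsics" (4x4, takes a point from camera to world coordinates); the wrist camera has in their place "hand_eye" (4x4, takes a point from camera to tool coordinates, whose origin is the TCP and whose axes are the flange's). Camera axes: x right, y down, z forward; pixel columns grow to the right and rows downward; lengths in m; the calibration is good to about 2 mm. A picture is of the moment at which its call begins: read the wrist's pose just before it. camera_model takes no time and is no camera call.
- r.hand_in(): hands the job in; it is judged then, once.
Trained networks look in the newest picture that a camera, given by its name, has taken for a name from the list of things; names that differ only in an ending like _2 or _b are one class to them, and where a whole thing is asked for, a point or a joint stands for the part that bears it (a point fixed in the world has none). Each returns a list of dicts, best first, with "confidence" (0 to 1); they miss things now and then, are a little off and sometimes report something else, mostly with a low value. They report only what shows in the picture. A call takes as long as a camera call. They do not tell look-alikes from the thing itself.
- r.boxes_of(camera, target): "uv" ([column, row] in pixels, amid what is visible of it).
- r.mark_of(camera, target): "uv" ([column, row] in pixels: a listed point, or the origin of a listed thing).
The state is a dict: "clock": time; "joints": joint angles; "qvel": joint speeds; "tau": joint torques, N m; "tcp_pos": TCP position; "orientation": TCP orientation; "contact_force": force on the tool from outside, world axes, zero at the start; "moment": the same for the moment, N m; "grip_width": finger opening in m; "gripper_force": force on a finger pad.
Only numpy, scipy, OpenCV 4.12 (cv2) and the standard library are available. Lean on these libraries where they do the work, as an engineer would, in place of code of your own. Each camera call takes 0.05 s, during which the arm holds its last target. There are 200 camera calls.

TASK

Tidy the filling-knife display: slide the knives lying on the counter blade first, fully home, into the slots that fit their widths (the tab over a slot has the colour of the handle), and move the narrow red knife, which a customer put back in the wide yellow slot, fully home into its own. Clip the price ticket onto the front upright edge of the rack's tall end panel, ticket upright and about halfway up. Leave the other things on the counter where they are.

Things in the scene. Friction and masses are not known exactly. Their poses are not given: they have to be found in the camera images.
- rack: fixed wooden counter display for filling knives. Origin on the counter; x to the customer side, where the slots open, y to the rack's left, z up. Base board 12 mm thick, x -120 to +15, y -201 to +174 mm. At the y = -191 mm end stands the tall ticket panel, at the other a low cheek 62 mm high; between them the sloping slotted tray (slots), up to 70 mm high
- slots: the rack's fixed sloping tray: four blade slots side by side, 55 mm deep, 7 mm high, each 6 mm wider than its blade, under a 5 mm clear roof; the floor runs on as a lip to x = 67 mm. Pitched 25 deg: its x axis runs outward and up along the slots (knives are pushed in along -x), z is normal to them. Origin on the floor at the inner end: end stop at x = 0, floor at z = 0
- panel_edge (a point): middle of the front upright edge of the ticket panel, a plain board 10 mm thick, 100 mm high, reaching 115 mm back from this edge. The point is 50 mm above the counter, centred in the thickness; axes as the rack's. The clip goes on from the +x side, jaws toward -x
- ticket_clip: price ticket on an orange sprung clip, 70 g, lying as it is to be used: hinge axis z upright. Origin on its underside below the hinge pin, x to the jaws. 26 mm high; jaws reach 40 mm ahead of the hinge, rubber pads at 28 to 40 mm. White ticket plate 60 mm wide across the clip, 2 mm behind the hinge, 27 to 63 mm above the underside. The body is the +y half; the -y half is hinged to it
- clip_levers (a point): the clip's grip point: 35 mm behind the hinge, midway between its two splayed finger levers, 13 mm above the underside, in the frame of ticket_clip (the point does not turn with the other half). Levers reach 58 mm behind the hinge; outsides 49 mm apart here, 59 mm at the ends when shut, 31 mm and parallel when pinched fully
- clip_jaw (a joint): opening angle of the clip: 0 shut by its spring, 0.6 levers pinched fully (about 13 N at the grip point), pads then about 19 mm apart; about 0.27 when gripping the 10 mm panel (8 N). The halves open evenly: fully pinched, the +y half (ticket_clip, and its x axis) is turned +0.3 rad about z from the line along which the jaws point
- knife30: filling knife, blade 30 mm wide, red handle. Origin on the underside of the handle at its front end; x to the blade tip, z up. Handle x -100 to 0, 26 mm wide, z 0 to 16 mm; neck to x = 25; flat steel blade x 25 to 90 mm, z 7 to 9 mm. Balance point about 30 mm behind the origin; 60 to 130 g. Starts in the 60 mm slot, not quite home; in a slot it sags on the lip, handle end down by 0.08 rad
- slot30 (a point): mouth of the slot for the 30 mm knife, with a red tab on the roof over it, -111 mm along y of slots: on the slot floor, middle of its width, 55 mm out from the end stop; axes as slots
- knife40: filling knife, blade 40 mm wide, blue handle; may be absent. Origin on the underside of the handle at its front end; x to the blade tip, z up. Handle x -100 to 0, 26 mm wide, z 0 to 16 mm; neck to x = 25; flat steel blade x 25 to 90 mm, z 7 to 9 mm. Balance point about 30 mm behind the origin; 60 to 130 g. Starts flat on the counter; in a slot it sags on the lip, handle end down by 0.08 rad
- slot40 (a point): mouth of the slot for the 40 mm knife, with a blue tab on the roof over it, -37 mm along y of slots: on the slot floor, middle of its width, 55 mm out from the end stop; axes as slots
- knife50: filling knife, blade 50 mm wide, green handle; may be absent. Origin on the underside of the handle at its front end; x to the blade tip, z up. Handle x -100 to 0, 26 mm wide, z 0 to 16 mm; neck to x = 25; flat steel blade x 25 to 90 mm, z 7 to 9 mm. Balance point about 30 mm behind the origin; 60 to 130 g. Starts flat on the counter; in a slot it sags on the lip, handle end down by 0.08 rad
- slot50 (a point): mouth of the slot for the 50 mm knife, with a green tab on the roof over it, +37 mm along y of slots: on the slot floor, middle of its width, 55 mm out from the end stop; axes as slots
- knife60: filling knife, blade 60 mm wide, yellow handle; may be absent. Origin on the underside of the handle at its front end; x to the blade tip, z up. Handle x -100 to 0, 26 mm wide, z 0 to 16 mm; neck to x = 25; flat steel blade x 25 to 90 mm, z 7 to 9 mm. Balance point about 30 mm behind the origin; 60 to 130 g. Starts flat on the counter; in a slot it sags on the lip, handle end down by 0.08 rad
- slot60 (a point): mouth of the slot for the 60 mm knife, with a yellow tab on the roof over it, +111 mm along y of slots: on the slot floor, middle of its width, 55 mm out from the end stop; axes as slots
- spray_can: spray can, 60 mm across, 170 mm tall; origin at the centre of its underside. Bystander: leave it where it is
- rubber_foot_a: black rubber furniture foot, 44 mm across, 42 mm tall; origin at the centre of its underside. Bystander: leave it where it is
- rubber_foot_b: black rubber furniture foot, 36 mm across, 36 mm tall; origin at the centre of its underside. Bystander: leave it where it is
- knob_box: cardboard sample box 75 x 110 x 55 mm with a white knob on one side; origin at the centre of its underside. Bystander: leave it where it is
Not all that is in view belongs to the job. Leave any orange, purple or turquoise look-alike of the knife50 alone.

How it is judged:
At the end, for the whole second after the job is handed in: Each knife in its own slot, tip within 6 mm of the stop, along the slot within 0.12 rad. Clip gripping the panel's front edge (jaw 0.15 to 0.45 rad), hinge 4 to 34 mm before the edge, underside 15 to 65 mm above the counter, upright within 0.25, straight within 0.4 rad. All let go and at rest (x of knife30 in the frame of slots between 0.086 and 0.096 m and y of knife30 in the frame of slot30 between -0.007 and 0.007 m and z of knife30 in the frame of slots between -0.013 and 0.001 m and angle between the x axis of each of knife30, knife40, knife50, knife60 and the x axis of slots, either way round below 0.12 rad and linear speed of each of knife30, knife40, knife50, knife60, ticket_clip below 0.02 m/s and x of knife40 in the frame of slots between 0.086 and 0.096 m and y of knife40 in the frame of slot40 between -0.007 and 0.007 m and z of knife40 in the frame of slots between -0.013 and 0.001 m and x of knife50 in the frame of slots between 0.086 and 0.096 m and y of knife50 in the frame of slot50 between -0.007 and 0.007 m and z of knife50 in the frame of slots between -0.013 and 0.001 m and x of knife60 in the frame of slots between 0.086 and 0.096 m and y of knife60 in the frame of slot60 between -0.007 and 0.007 m and z of knife60 in the frame of slots between -0.013 and 0.001 m and value of joint clip_jaw between 0.15 and 0.45 rad and contact force between ticket_clip and rack above 2 N and x of ticket_clip in the frame of panel_edge between 0.004 and 0.034 m and y of ticket_clip in the frame of panel_edge between -0.012 and 0.012 m and z of ticket_clip in the frame of panel_edge between -0.035 and 0.015 m and angle between ticket_clip's own z axis and vertical below 0.25 rad and angle between the x axis of ticket_clip and the x axis of rack, either way round below 0.4 rad); the robot touches nothing.
It fails at once if the spray can is pushed more than 30 mm from its place (distance of spray_can from where it was at the start of the episode above 0.03 m).
It fails at once if the rubber foot a is pushed more than 30 mm from its place (distance of rubber_foot_a from where it was at the start of the episode above 0.03 m).
It fails at once if the rubber foot b is pushed more than 30 mm from its place (distance of rubber_foot_b from where it was at the start of the episode above 0.03 m).
It fails at once if the knob box is pushed more than 30 mm from its place (distance of knob_box from where it was at the start of the episode above 0.03 m).
Of knife40, knife50, knife60 only 2 to 3 are there at a start; the rules pass over those that are not, and their reading is None.
At some moment in a run one of knife30, knife40, knife50, knife60, ticket_clip may be knocked a few centimetres aside while the robot is not near it.
It also fails if it takes over 210 s, if anything falls off the work surface, if the arm or the gripper's body presses on something with over 40 N, if the wrist force passes 120 N, or if a joint passes its speed limit or range.

## Working session

There is one attempt and no reset: what is moved stays moved. The work goes in short steps, Python scripts to look and compute and a tool call to move; the robot and the scene stay as the last step left them, time stands still between calls to the robot, and variables do not carry over. Pictures are saved under pics/ and viewed, at most 14 in all, crops included, and the job is handed in when it is done.

Besides the shell and the picture viewer there is one more tool, called after "Emit:" in YAML: its name, and indented under it one key for each argument. servo_tool: Moves the arm, as the interface text tells. Scaled input: -1 to 1 covers 250 mm each way for a shift and 90 degrees each way for a turn. Its arguments: {"type":"object","properties":{"commands":{"type":"array"},"claw":{"type":"number"},"squeeze":{"type":"number"}},"required":["commands"]}

```bash
mkdir -p pics; ls
python3 - <<'E'
from bench import r
import cv2, numpy as np
o=r.get_obs(); print(o, r.tcp_to_tips)
for c in ("top","side"):
    p,d=r.grab_frame(c); cv2.imwrite(f"pics/{c}0.png",cv2.cvtColor(p,cv2.COLOR_RGB2BGR)); np.save(f"{c}_d.npy",d)
    m=r.camera_model(c); print(c,m)
    if c=="top":
        for n in ["rack","slots","panel_edge","ticket_clip","clip_levers","knife30","knife40","knife50","knife60","slot30","slot40","slot50","slot60","spray_can","rubber_foot_a","knob_box"]:
            print(n,[(np.round(x["uv"]),round(x["confidence"],2)) for x in r.mark_of(c,n)][:4])
print(r.camera_model("wrist"))
E
```

```text
pics
{'clock': 0.0, 'joints': array([-1.41310384,  0.47781782,  0.02235271,  1.55644515, -0.01151971,
        1.10930271, -0.08308956]), 'qvel': array([-7.36125900e-05, -1.75416494e-03, -5.03839118e-04,  2.22984210e-04,
        4.75634450e-04, -1.58857113e-03, -3.04470482e-03]), 'tau': array([ 3.79850690e-04, -5.96452904e+01,  1.60761449e+00, -2.81203204e+01,
        1.23296547e-02,  9.27670626e-03, -1.42971876e-05]), 'tcp_pos': array([0.17717303, 0.65075621, 0.24931672]), 'orientation': array([-4.16243716e-01, -3.11377434e+00,  2.89169239e-03]), 'contact_force': array([-0.26988378,  0.28902376, -0.44463437]), 'moment': array([-0.03655651, -0.01579032, -0.0218143 ]), 'gripper_force': 0.0, 'grip_width': 0.0849646266700579} 0.019
top {'fx': 400.9634214039755, 'fy': 400.9634214039755, 'cx': 255.2984304902112, 'cy': 191.24320052768098, 'extrinsics': array([[-0.01694709, -0.99510146,  0.09739544,  0.39825994],
       [-0.99978263,  0.0156821 , -0.01373911,  0.0130701 ],
       [ 0.01214445, -0.09760711, -0.99515093,  1.39069566],
       [ 0.        ,  0.        ,  0.        ,  1.        ]
[... 1533 characters left out ...]
ray([[-0.96238269, -0.14469185,  0.22996482,  0.18977096],
       [-0.27158184,  0.48759819, -0.82975376,  1.21605858],
       [ 0.00792818, -0.86099493, -0.50855174,  0.82715558],
       [ 0.        ,  0.        ,  0.        ,  1.        ]])}
{'fx': 283.92139548574124, 'fy': 283.92139548574124, 'cx': 256.96661703567605, 'cy': 191.444731377678, 'hand_eye': array([[ 3.04220593e-04, -9.58605925e-01, -2.84735998e-01,
         7.32195542e-02],
       [ 9.99999854e-01,  1.64443306e-04,  5.14807477e-04,
         3.05047448e-04],
       [-4.46674569e-04, -2.84736113e-01,  9.58605835e-01,
        -1.23101619e-01],
       [ 0.00000000e+00,  0.00000000e+00,  0.00000000e+00,
         1.00000000e+00]])}
```

Run:
```python
import cv2
a=cv2.imread("pics/top0.png")[60:330,80:480]; cv2.imwrite("pics/top0c.png",cv2.resize(a,None,fx=2,fy=2,interpolation=cv2.INTER_CUBIC))
```

```text
(no output)
```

View pics/top0c.png

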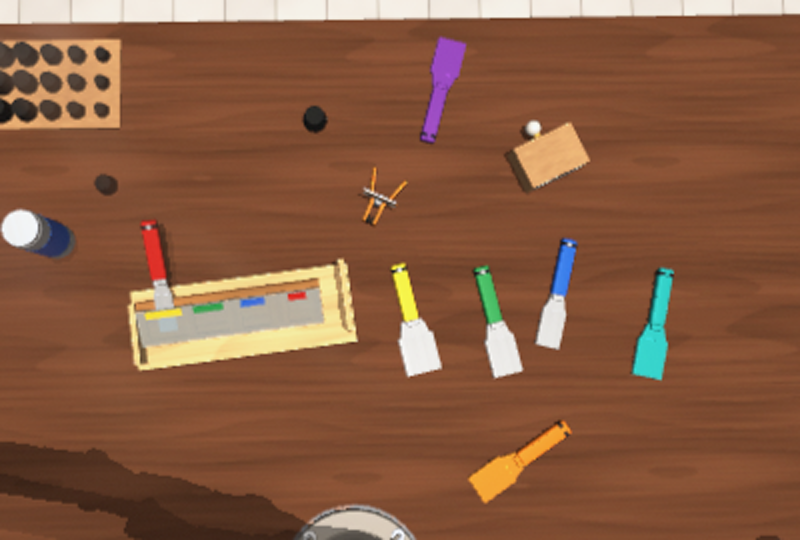

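View pics/side0.png

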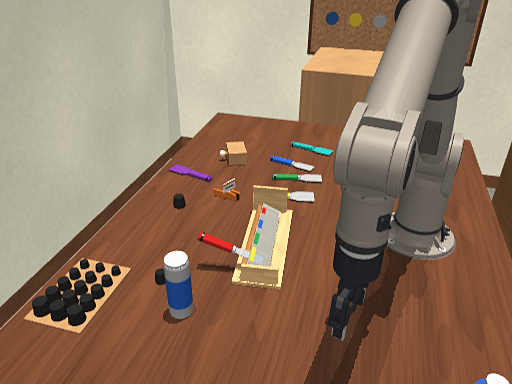

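The top view shows three knives (yellow, green, blue), all with blades toward the robot. The red knife is in the yellow slot. The clip is at about (267,157) in the full frame, with its levers away from the robot. The rack opens toward +x, with its panel on the right. The side view confirms this. Next I'll measure.

```bash
cat > h.py <<'E'
from bench import r
import cv2, numpy as np
from scipy.spatial.transform import Rotation as R
HS=dict(red=[((0,150,90),(5,255,255)),((174,150,90),(180,255,255))],blue=[((103,140,80),(125,255,255))],green=[((45,120,50),(78,255,255))],
 yellow=[((25,150,120),(33,255,255))],orange=[((9,190,150),(19,255,255))])
def pose(o=None):
    o=o or r.get_obs(); T=np.eye(4); T[:3,:3]=R.from_rotvec(o["orientation"]).as_matrix(); T[:3,3]=o["tcp_pos"]; return T
def view(c,save=None):
    """rgb, world point per pixel (HxWx3), camera pose"""
    T0=pose(); p,d=r.grab_frame(c); m=r.camera_model(c)
    T=T0@m["hand_eye"] if c=="wrist" else m["extrinsics"]
    v,u=np.mgrid[:384,:512]
    P=np.stack([(u-m["cx"])/m["fx"]*d,(v-m["cy"])/m["fy"]*d,d],-1)@T[:3,:3].T+T[:3,3]
    P[d==0]=np.nan
    if save: cv2.imwrite(f"pics/{save}.png",cv2.cvtColor(p,cv2.COLOR_RGB2BGR))
    return p,P,T,m
def project(X,T,m):
    q=(np.atleast_2d(X)-T[:3,3])@T[:3,:3]; return q[:,:2]/q[:,2:]*[m["fx"],m["fy"]]+[m["cx"],m["cy"]]
def blobs(p,P,col,amin=12):
    h=cv2.cvtColor(p,cv2.COLOR_RGB2HSV); k=sum(cv2.inRange(h,np.array(a),np.array(b)) for a,b in HS[col])
    n,l,s,c=cv2.connectedComponentsWithStats(k); out=[]
    for i in range(1,n):
        if s[i,4]<amin: continue
        X=P[l==i]; X=X[~np.isnan(X[:,0])]
        if len(X)<5: continue
        ce=X.mean(0); w=np.linalg.svd(X-ce,full_matrices=False)[2][0]
        if w[0]>0: w=-w
        t=(X-ce)@w; lo,hi=np.percentile(t,[1,99])
        out.append(dict(area=int(s[i,4]),uv=c[i].round(),c=ce.round(4),ax=w.round(3),rear=(ce+w*lo).round(4),front=(ce+w*hi).round(4),yaw=round(float(np.degrees(np.arctan2(-w[1],-w[0]))),1)))
    return sorted(out,key=lambda b:-b["area"])
E
python3 - <<'E'
from h import *
p,P,T,m=view("top")
for c in HS:
    for b in blobs(p,P,c)[:4]: print(c,b)
for n in ["ticket_clip","spray_can","rubber_foot_a","knob_box","rack"]:
    for b in r.boxes_of("top",n)[:3]:
        u,v=np.round(b["uv"]).astype(int); print(n,u,v,P[v,u].round(3),round(b["confidence"],2))
E
```

```text
red {'area': 213, 'uv': array([157., 186.]), 'c': array([0.5463, 0.3157, 0.09  ]), 'ax': array([-0.892, -0.049, -0.449]), 'rear': array([0.5836, 0.3177, 0.1087]), 'front': array([0.5091, 0.3137, 0.0712]), 'yaw': 3.1}
red {'area': 26, 'uv': array([228., 208.]), 'c': array([0.4756, 0.0861, 0.0612]), 'ax': array([-0.169,  0.982,  0.083]), 'rear': array([0.478 , 0.0726, 0.06  ]), 'front': array([0.4733, 0.0996, 0.0623]), 'yaw': -80.2}
red {'area': 20, 'uv': array([154., 171.]), 'c': array([0.5965, 0.3245, 0.0968]), 'ax': array([-0.161, -0.344,  0.925]), 'rear': array([0.6131, 0.36  , 0.0014]), 'front': array([0.5934, 0.318 , 0.1145]), 'yaw': 64.9}
blue {'area': 187, 'uv': array([361., 194.]), 'c': array([ 0.5158, -0.3713,  0.0163]), 'ax': array([-0.969,  0.247,  0.02 ]), 'rear': array([ 0.5571, -0.3818,  0.0154]), 'front': array([ 0.4754, -0.361 ,  0.0171]), 'yaw': -14.3}
blue {'area': 70, 'uv': array([109., 177.]), 'c': array([0.5815, 0.4731, 0.0794]), 'ax': array([-0.054,  0.011, -0.998]), 'rear': array([0.5835, 0.4726, 0.1173]), 'front': array([0.5796, 0.4734, 0.0445]), 'yaw': -11.4}

[... 1375 characters left out ...]
 'uv': array([161., 217.]), 'c': array([0.4492, 0.3074, 0.0611]), 'ax': array([-0.099,  0.995, -0.022]), 'rear': array([0.4519, 0.2795, 0.0617]), 'front': array([0.4465, 0.3344, 0.0605]), 'yaw': -84.3}
orange {'area': 608, 'uv': array([337., 292.]), 'c': array([ 0.1882, -0.2752,  0.0118]), 'ax': array([-0.553,  0.831, -0.052]), 'rear': array([ 0.2486, -0.366 ,  0.0175]), 'front': array([ 0.1455, -0.211 ,  0.0078]), 'yaw': -56.4}
ticket_clip 270 160 [ 0.638 -0.058  0.034] 0.61
spray_can 102 176 [0.575 0.472 0.147] 0.63
rubber_foot_a 239 118 [0.783 0.046 0.045] 0.52
rubber_foot_a 133 153 [0.669 0.41  0.035] 0.47
knob_box 356 142 [ 0.69  -0.349  0.061] 0.93
rack 204 218 [0.443 0.168 0.044] 0.63
```

```bash
cat >> h.py <<'E'
def go(Tt,T0=None):
    """print shift/turn (scaled) from T0 (measured) to Tt and rows needed"""
    T0=pose() if T0 is None else T0
    s=T0[:3,:3].T@(Tt[:3,3]-T0[:3,3]); a=R.from_matrix(T0[:3,:3].T@Tt[:3,:3]).as_rotvec()
    print("shift",(s/.25).round(3).tolist(),"turn",(a/(np.pi/2)).round(3).tolist(),"rows",int(np.ceil(max(np.linalg.norm(s)/.05,np.degrees(np.linalg.norm(a))/8.59))))
def tool(yaw,pitch,p):
    """tool with x toward heading yaw+180 deg, z down; pitch leans body back (tool z toward heading) by pitch deg"""
    Rr=R.from_euler("ZY",[yaw,-pitch],degrees=True).as_matrix()@np.diag([-1,1,-1])
    T=np.eye(4); T[:3,:3]=Rr; T[:3,3]=p; return T
E
python3 - <<'E'
from h import *
print(tool(6.8,25,[0,0,0]).round(2))
T=tool(6.8,0,[.42,.2,.36]); go(T)
M=tool(-6,0,[.30,.43,.32]); go(M); go(T,M)
E
```

```text
[[-0.9  -0.12  0.42  0.  ]
 [-0.11  0.99  0.05  0.  ]
 [-0.42  0.   -0.91  0.  ]
 [ 0.    0.    0.    1.  ]]
shift [-1.411, -1.487, -0.439] turn [0.0, -0.0, -0.245] rows 11
shift [-0.706, -0.725, -0.279] turn [0.0, -0.0, -0.103] rows 6
shift [-0.574, -0.865, -0.16] turn [0.0, 0.0, -0.142] rows 6
```

Emit:
servo_tool:
  commands:
    - [[-0.7,-0.72,-0.28],[0,0,-0.1]]
    - [[-0.7,-0.72,-0.28],[0,0,-0.1]]
    - [[-0.7,-0.72,-0.28],[0,0,-0.1]]
    - [[-0.7,-0.72,-0.28],[0,0,-0.1]]
    - [[-0.7,-0.72,-0.28],[0,0,-0.1]]
    - [[-0.7,-0.72,-0.28],[0,0,-0.1]]
    - [[-0.7,-0.72,-0.28],[0,0,-0.1]]

```text
clock: 1.9
tcp_pos: [0.3005, 0.4303, 0.3214]
orientation: [0.177, 3.136, 0.003]
contact_force: [-1.0, -0.1, 0.4]
grip_width: 0.0853
gripper_force: 0.0
```

Emit:
servo_tool:
  commands:
    - [[-0.57,-0.865,-0.16],[0,0,-0.14]]
    - [[-0.57,-0.865,-0.16],[0,0,-0.14]]
    - [[-0.57,-0.865,-0.16],[0,0,-0.14]]
    - [[-0.57,-0.865,-0.16],[0,0,-0.14]]
    - [[-0.57,-0.865,-0.16],[0,0,-0.14]]
    - [[-0.57,-0.865,-0.16],[0,0,-0.14]]
    - [[-0.57,-0.865,-0.16],[0,0,-0.14]]
    - [[-0.57,-0.865,-0.16],[0,0,-0.14]]
    - [[-0.57,-0.865,-0.16],[0,0,-0.14]]

```text
clock: 2.8
tcp_pos: [0.4161, 0.2036, 0.3597]
orientation: [0.181, -3.135, 0.0]
contact_force: [0.1, -0.8, 0.1]
grip_width: 0.0855
gripper_force: 0.0
```

Run:
```python
from h import *
print(r.get_obs()["clock"],pose().round(3)[:3])
p,P,T,m=view("wrist","w1"); np.save("w1P.npy",P)
for c in HS:
    for b in blobs(p,P,c,30)[:4]: print(c,b)
for n in ["slot30","panel_edge","clip_levers","ticket_clip","slots"]:
    for b in r.mark_of("wrist",n)[:4]:
        u,v=np.clip(np.round(b["uv"]).astype(int),0,[511,383]); print(n,u,v,P[v,u].round(4),round(b["confidence"],2))
```

```text
2.8 [[-0.993 -0.115 -0.001  0.416]
 [-0.115  0.993 -0.     0.204]
 [ 0.001 -0.    -1.     0.36 ]]
red {'area': 1012, 'uv': array([321., 252.]), 'c': array([0.5455, 0.3188, 0.0868]), 'ax': array([-0.972, -0.226, -0.059]), 'rear': array([0.6052, 0.3327, 0.0904]), 'front': array([0.5048, 0.3093, 0.0843]), 'yaw': 13.1}
red {'area': 146, 'uv': array([179., 186.]), 'c': array([0.4739, 0.0891, 0.0599]), 'ax': array([-0.139,  0.99 , -0.007]), 'rear': array([0.4757, 0.0758, 0.06  ]), 'front': array([0.4719, 0.1034, 0.0598]), 'yaw': -82.0}
red {'area': 73, 'uv': array([321., 286.]), 'c': array([0.5955, 0.3252, 0.1032]), 'ax': array([-0.508, -0.394,  0.766]), 'rear': array([0.6628, 0.3774, 0.0016]), 'front': array([0.5899, 0.3209, 0.1116]), 'yaw': 37.8}
blue {'area': 1328, 'uv': array([421., 270.]), 'c': array([0.5611, 0.4857, 0.0815]), 'ax': array([-0.08 ,  0.045,  0.996]), 'rear': array([0.5646, 0.4838, 0.0377]), 'front': array([0.5579, 0.4876, 0.1215]), 'yaw': -29.4}
blue {'area': 168, 'uv': array([226., 186.]), 'c': array([0.4648, 0.1625, 0.0596]), 'ax': array([-0.115,  0.993,  0.003]), 're
[... 1081 characters left out ...]
0.0229]), 'ax': array([-0.934,  0.356,  0.016]), 'rear': array([ 0.6459, -0.0423,  0.0226]), 'front': array([ 0.606 , -0.0271,  0.0232]), 'yaw': -20.9}
orange {'area': 36, 'uv': array([102., 250.]), 'c': array([ 0.6191, -0.053 ,  0.0236]), 'ax': array([-0.879,  0.476,  0.031]), 'rear': array([ 0.6368, -0.0625,  0.0229]), 'front': array([ 0.5984, -0.0417,  0.0243]), 'yaw': -28.5}
slot30 227 193 [0.4792 0.1635 0.0495] 0.78
slot30 182 190 [0.4785 0.095  0.0618] 0.71
slot30 274 193 [0.4699 0.2377 0.0516] 0.55
panel_edge 131 212 [0.5226 0.0179 0.0654] 0.63
clip_levers 98 270 [ 0.6415 -0.0447  0.0532] 0.69
ticket_clip 107 250 [ 0.6299 -0.0532  0.0051] 0.66
slots 248 158 [0.4211 0.1906 0.0393] 0.72
```

View pics/w1.png

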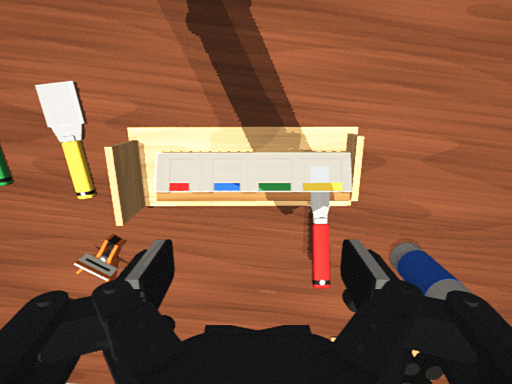

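The wrist view shows the rack square to the tool. The tabs are red (179,186), blue (226,186), green (274,186) and yellow (~322,186). The red knife's handle is at (321,252) and the clip at (107,255), with its jaws toward the rack. Next I'll get the rack profile from depth.

Run:
```python
from h import *
P=np.load("w1P.npy")
yw=np.radians(6.6); c=np.array([.4609+0.0,.199]) # mid of red..yellow tabs approx
X=(P[...,:2]-c)@np.array([[np.cos(yw),-np.sin(yw)],[np.sin(yw),np.cos(yw)]])
for y0 in (-.111,-.074,-.037,0,.037,.074):
    k=abs(X[...,1]-y0)<.006; x=X[...,0][k]; z=P[...,2][k]
    print(y0,[(round(float(a),3),round(float(np.median(z[abs(x-a)<.0025])),4)) for a in np.arange(-.11,.06,.005) if (abs(x-a)<.0025).any()])
# panel & cheek in y: points of height
for nm,k in (("panel",(P[...,2]>.085)&(P[...,2]<.11)&(X[...,1]<-.1)),("cheek",(P[...,2]>.052)&(P[...,2]<.07)&(X[...,1]>.14)&(X[...,1]<.2)&(X[...,0]<-.03))):
    print(nm,k.sum(),np.percentile(X[k],[2,50,98],axis=0).round(4).tolist(),np.percentile(P[k][:,2],[5,50,95]).round(4))
```

```text
-0.111 [(-0.11, -0.0002), (-0.105, -0.0004), (-0.1, -0.0005), (-0.095, -0.0005), (-0.09, -0.0004), (-0.085, 0.0113), (-0.08, 0.0111), (-0.075, 0.0114), (-0.07, 0.0116), (-0.065, 0.0115), (-0.06, 0.0117), (-0.055, 0.012), (-0.05, 0.012), (-0.045, 0.0363), (-0.04, 0.0399), (-0.035, 0.0418), (-0.03, 0.0436), (-0.025, 0.0465), (-0.02, 0.0486), (-0.015, 0.051), (-0.01, 0.0533), (-0.005, 0.0568), (0.0, 0.0598), (0.005, 0.0612), (0.01, 0.0583), (0.015, 0.0515), (0.02, 0.0543), (0.025, 0.0558), (0.04, 0.0118), (0.045, 0.0119), (0.05, 0.011), (0.055, -0.0003)]
-0.074 [(-0.11, -0.0005), (-0.105, -0.0007), (-0.1, 0.0002), (-0.095, -0.0), (-0.09, -0.0005), (-0.085, 0.0111), (-0.08, 0.0116), (-0.075, 0.0117), (-0.07, 0.0116), (-0.065, 0.012), (-0.06, 0.0116), (-0.055, 0.0115), (-0.05, 0.0122), (-0.045, 0.0362), (-0.04, 0.0396), (-0.035, 0.0416), (-0.03, 0.0438), (-0.025, 0.0463), (-0.02, 0.0483), (-0.015, 0.0514), (-0.01, 0.0534), (-0.005, 0.056), (0.0, 0.0579), (0.005, 0.0606), (0.01, 0.0586), (0.015, 0.0523), (0.02, 0.054), (0.025, 0.0555), (0.04, 0.0116), (0.045, 0.0119), (0.05, 0.0115), (0.05
[... 1715 characters left out ...]
.0004), (-0.1, -0.0003), (-0.095, -0.0002), (-0.09, -0.0003), (-0.085, 0.011), (-0.08, 0.012), (-0.075, 0.0118), (-0.07, 0.0117), (-0.065, 0.0117), (-0.06, 0.4069), (-0.055, 0.4183), (-0.05, 0.4078), (-0.045, 0.4089), (-0.04, 0.4098), (-0.035, 0.4121), (-0.03, 0.0441), (-0.025, 0.0462), (-0.02, 0.0489), (-0.015, 0.0508), (-0.01, 0.053), (-0.005, 0.0557), (0.0, 0.058), (0.005, 0.0605), (0.01, 0.057), (0.015, 0.0524), (0.02, 0.0541), (0.025, 0.0558), (0.04, 0.0114), (0.045, 0.0121), (0.05, 0.011), (0.055, -0.0005)]
panel 949 [[-0.0651, -0.1957], [-0.0127, -0.1878], [0.0457, -0.1859]] [0.0866 0.0988 0.1007]
cheek 276 [[-0.0768, 0.156], [-0.0539, 0.1598], [-0.0307, 0.166]] [0.054  0.0611 0.0627]
```

Run:
```python
from h import *
T=tool(6.6,20.4,[.548,.316,.083]); T[:3,3]-=.11*T[:3,2]; print(T[:3,3]); go(T)
```

```text
[0.50991118 0.31159297 0.18610102]
shift [-0.419, 0.395, 0.696] turn [-0.0, -0.227, -0.002] rows 5
```

Emit:
servo_tool:
  commands:
    - [[-0.42,0.395,0.695],[0,-0.227,0]]
    - [[-0.42,0.395,0.695],[0,-0.227,0]]
    - [[-0.42,0.395,0.695],[0,-0.227,0]]
    - [[-0.42,0.395,0.695],[0,-0.227,0]]
    - [[-0.42,0.395,0.695],[0,-0.227,0]]
    - [[-0.42,0.395,0.695],[0,-0.227,0]]
    - [[-0.42,0.395,0.695],[0,-0.227,0]]
    - [[-0.42,0.395,0.695],[0,-0.227,0]]

```text
clock: 3.9
tcp_pos: [0.5107, 0.3105, 0.1879]
orientation: [-0.153, 2.78, 0.029]
contact_force: [0.0, 0.3, -0.3]
grip_width: 0.085
gripper_force: 0.0
```

```bash
cat >> h.py <<'E'
def intool(P,T0): return (P-T0[:3,3])@T0[:3,:3]
def handle(p,P,T0,col):
    """biggest colour blob's top surface in tool coords: fit y=a+b*x (yaw) and z=c+d*x (pitch)"""
    h=cv2.cvtColor(p,cv2.COLOR_RGB2HSV); k=sum(cv2.inRange(h,np.array(a),np.array(b)) for a,b in HS[col])
    n,l,s,c=cv2.connectedComponentsWithStats(k); k=l==1+np.argmax(s[1:,4])
    Q=intool(P[k],T0); Q=Q[~np.isnan(Q[:,0])]
    ax=np.polyfit(Q[:,0],Q[:,2],1)
    for _ in range(8):
        e=Q[:,2]-np.polyval(ax,Q[:,0]); g=e<np.percentile(e,[60])[0]; g=e<.0025
        ax=np.polyfit(Q[g,0],Q[g,2],1)
    top=Q[abs(Q[:,2]-np.polyval(ax,Q[:,0]))<.003]
    xs=np.arange(top[:,0].min()+.006,top[:,0].max()-.006,.006); mid=[];w=[]
    for x in xs:
        y=top[abs(top[:,0]-x)<.004,1]
        if len(y)>5: a,b=np.percentile(y,[3,97]); mid.append([x,(a+b)/2]); w.append(b-a)
    mid=np.array(mid); f=np.polyfit(mid[:,0],mid[:,1],1)
    print(col,"n",len(top),"x",top[:,0].min().round(4),top[:,0].max().round(4),"y@0",f[1].round(4),"yaw err deg",np.degrees(np.arctan(f[0])).round(2),"ztop@0",ax[1].round(4),"slope deg",np.degrees(np.arctan(ax[0])).round(2),"w",np.median(w).round(4))
E
python3 - <<'E'
from h import *
T0=pose(); print(T0[:3,3]); p,P,T,m=view("wrist","w2"); handle(p,P,T0,"red")
Q=intool(P,T0); np.save("Q.npy",Q)
E
```

```text
[0.5107195  0.31053882 0.18787639]
red n 2933 x -0.0398 0.0465 y@0 0.004 yaw err deg -0.05 ztop@0 0.1026 slope deg -0.82 w 0.0233
```

View pics/w2.png

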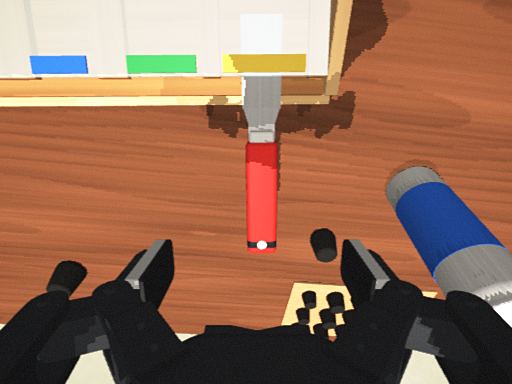

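The wrist view is clear. The red handle runs from (262,143) to (262,245), centred between the fingers and aligned with the tool. The yellow tab is at (264,64).

Emit:
servo_tool:
  commands:
    - [[0.024,0.016,0.15],[0,0,0]]
    - [[0.024,0.016,0.3],[0,0,0]]
    - [[0.024,0.016,0.43],[0,0,0]]
    - [[0.024,0.016,0.43],[0,0,0]]
    - [[0.024,0.016,0.43],[0,0,0]]

```text
clock: 4.45
tcp_pos: [0.5419, 0.3182, 0.0848]
orientation: [-0.154, 2.781, 0.028]
contact_force: [1.1, 0.4, 0.3]
grip_width: 0.0854
gripper_force: 0.0
```

Emit:
servo_tool:
  commands:
    - [[0,0,0],[0,0,0]]
    - [[0,0,0],[0,0,0]]
    - [[0,0,0],[0,0,0]]
    - [[0,0,0],[0,0,0]]
    - [[0,0,0],[0,0,0]]
    - [[0,0,0],[0,0,0]]
    - [[0,0,0],[0,0,0]]
  claw: 1
  squeeze: 50

```text
clock: 5.15
tcp_pos: [0.5419, 0.3187, 0.0843]
orientation: [-0.155, 2.78, 0.028]
contact_force: [-2.0, -1.2, 7.4]
grip_width: 0.0247
gripper_force: 53.7
```

Run:
```python
from h import *
T0=pose(); print(T0.round(4)[:3]); print(r.get_obs()["grip_width"]); p,P,T,m=view("wrist","w3"); handle(p,P,T0,"red")
```

```text
[[-9.310e-01 -1.114e-01  3.475e-01  5.419e-01]
 [-1.043e-01  9.938e-01  3.920e-02  3.187e-01]
 [-3.497e-01  2.000e-04 -9.369e-01  8.430e-02]]
0.02469132037891011
red n 7421 x -0.0356 0.0406 y@0 0.0006 yaw err deg -0.6 ztop@0 -0.0054 slope deg -1.11 w 0.0232
```

Emit:
servo_tool:
  commands:
    - [[-0.06,0,-0.005],[0,0,0]]
    - [[-0.14,0,-0.011],[0,0,0]]
    - [[-0.22,0,-0.018],[0,0,0]]
    - [[-0.3,0,-0.024],[0,0,0]]
    - [[-0.38,0,-0.03],[0,0,0]]
    - [[-0.46,0,-0.037],[0,0,0]]
    - [[-0.46,0,-0.037],[0,0,0]]

```text
clock: 5.9
tcp_pos: [0.6485, 0.3297, 0.1339]
orientation: [-0.151, 2.778, 0.029]
contact_force: [-0.7, -0.0, -0.7]
grip_width: 0.0253
gripper_force: 52.7
```

Run:
```python
from h import *
T0=pose(); print(T0.round(4)[:3]); p,P,T,m=view("wrist","w4"); handle(p,P,T0,"red")
Q=intool(P,T0)
# blade in hand: tool x .055-.12 
k=(Q[...,0]>.06)&(Q[...,0]<.13)&(abs(Q[...,1])<.03)&(abs(Q[...,2])<.012)
B=Q[k]; print(len(B),B.min(0).round(4),B.max(0).round(4),np.median(B,0).round(4))
yw=np.radians(6.6)
for c in ("yellow","green","blue"):
    for b in blobs(p,P,c,60)[:2]: print(c,b["area"],b["uv"],b["c"],b["ax"],b["rear"],b["front"])
```

```text
[[-0.9305 -0.1086  0.3498  0.6485]
 [-0.1013  0.9941  0.0394  0.3297]
 [-0.352   0.0012 -0.936   0.1339]]
red n 7438 x -0.036 0.0406 y@0 0.0006 yaw err deg -0.51 ztop@0 -0.0054 slope deg -0.91 w 0.0233
10200 [ 0.06   -0.0156 -0.0028] [0.1124 0.015  0.0028] [ 0.089  -0.0004  0.0003]
blue 1785 [499. 105.] [0.5848 0.4766 0.0482] [-0.83  -0.161 -0.534] [0.6032 0.4802 0.0601] [0.5656 0.4729 0.0359]
```

View pics/w4.png

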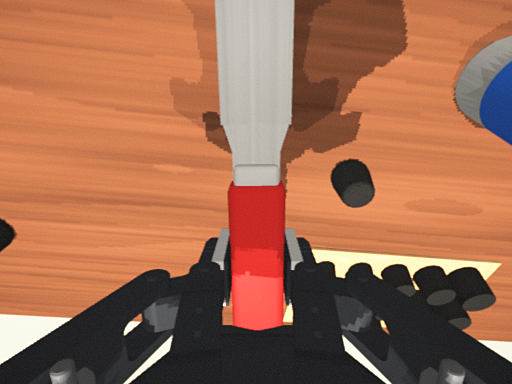

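The knife is held straight, with the blade fully out and centred at column 256. Now I'll refine the slot frame from the close-up (w2).

Run:
```python
from h import *
T2=np.eye(4);T2[:3,:3]=R.from_rotvec([-0.153,2.78,0.029]).as_matrix();T2[:3,3]=[0.5107195,0.31053882,0.18787639]
Q=np.load("Q.npy"); P2=Q@T2[:3,:3].T+T2[:3,3]; p2=cv2.cvtColor(cv2.imread("pics/w2.png"),cv2.COLOR_BGR2RGB)
P1=np.load("w1P.npy"); p1=cv2.cvtColor(cv2.imread("pics/w1.png"),cv2.COLOR_BGR2RGB)
for p,P in((p1,P1),(p2,P2)):
    for c in ("red","blue","green","yellow"):
        for b in blobs(p,P,c,60):
            if abs(b["c"][2]-.06)<.004 and b["ax"][1]>.9: print(c,b["c"],b["rear"],b["front"])
a=np.radians(25)
for nm,P in (("w1",P1),("w2",P2)):
    for yaw in (6.6,):
        y=np.radians(yaw); X=P[...,0]*np.cos(y)+P[...,1]*np.sin(y); Y=-P[...,0]*np.sin(y)+P[...,1]*np.cos(y); Z=P[...,2]
        t=X*np.cos(a)+Z*np.sin(a); n=-X*np.sin(a)+Z*np.cos(a)
        # yellow-green divider etc: rows with plain roof
        for y0 in (.0,.074,):
            yy=.1447+y0-0.0 # ref
            k=(abs(Y-yy)<.008)&(Z>.03)&(Z<.075)&(abs(X-.49)<.06)
            tt,nn=t[k],n[k]; o=np.argsort(tt); tt,nn=tt[o],nn[o]
            roof=nn>np.median(nn[tt<np.percentile(tt,40)])-.004
            print(nm,yy,"roof n",np.median(nn[roof]).round(4),"t max",np.percentile(tt[roof],[1,98,100]).round(4),"floor n",np.median(nn[~roof]).round(4),"lip t",np.percentile(tt[~roof],[0,2,98,100]).round(4))
```

```text
red [0.4739 0.0891 0.0599] [0.4757 0.0758 0.06  ] [0.4719 0.1034 0.0598]
blue [0.4648 0.1625 0.0596] [0.4668 0.1448 0.0596] [0.4627 0.1802 0.0597]
green [0.457  0.2355 0.0601] [0.4597 0.2125 0.0601] [0.4542 0.2587 0.06  ]
blue [0.4649 0.1626 0.0597] [0.4672 0.1434 0.0597] [0.4626 0.1818 0.0597]
green [0.4563 0.2358 0.0597] [0.4592 0.212  0.0597] [0.4533 0.2601 0.0598]
w1 0.1447 roof n -0.1506 t max [0.4074 0.4681 0.4691] floor n -0.1623 lip t [0.4688 0.469  0.4808 0.4809]
w1 0.2187 roof n -0.1505 t max [0.4074 0.4681 0.4684] floor n -0.1624 lip t [0.4679 0.468  0.4809 0.4809]
w2 0.1447 roof n -0.1505 t max [0.4193 0.4683 0.4689] floor n -0.1624 lip t [0.4684 0.4686 0.4807 0.4808]
w2 0.2187 roof n -0.1504 t max [0.4197 0.4683 0.4688] floor n -0.1623 lip t [0.4675 0.4684 0.4806 0.4807]
```

```bash
cat >> h.py <<'E'
YAW=6.65; A=np.radians(25)
c6,s6=np.cos(np.radians(6.6)),np.sin(np.radians(6.6))
S=np.eye(4); S[:3,:3]=R.from_euler("ZY",[YAW,-25],degrees=True).as_matrix()
def _org():
    t,n,Y=.4137,-.1624,.1449; X=t*np.cos(A)-n*np.sin(A); Z=t*np.sin(A)+n*np.cos(A)
    return [X*c6-Y*s6,X*s6+Y*c6,Z]
S[:3,3]=_org()
SY=dict(red=-.111,blue=-.037,green=.037,yellow=.111)
def slot_tool(col,tip,gx,gy=0,gz=0,zs=.0037,pitch=25,yaw=YAW):
    """tool pose with blade tip at slots (tip, slot y, zs); tip sits at tool (gx+.09, gy, gz)"""
    T=tool(yaw,pitch,[0,0,0]); w=S[:3,:3]@[tip,SY[col],zs]+S[:3,3]
    T[:3,3]=w-T[:3,:3]@[gx+.09,gy,gz]; return T
E
python3 - <<'E'
from h import *
print(S[:3,3])
k=dict(gx=.0415,gy=-.0005,gz=-.001,pitch=25.6,yaw=6.4)
A1=slot_tool("red",.13,zs=.03,**k); go(A1)
A2=slot_tool("red",.085,**k); go(A2,A1)
A3=slot_tool("red",.0,**k); go(A3,A2); np.save("A2.npy",A2); print(A2[:3,3],A3[:3,3])
E
```

```text
[0.42397868 0.1949227  0.02765279]
shift [-0.005, -0.877, -0.14] turn [-0.0, -0.057, -0.001] rows 5
shift [0.181, -0.001, 0.103] turn [0.0, 0.0, 0.0] rows 2
shift [0.34, -0.001, -0.004] turn [0.0, 0.0, 0.0] rows 2
[0.6300232  0.10717377 0.12284612] [0.55350533 0.09825268 0.08692357]
```

Emit:
servo_tool:
  commands:
    - [[0,-0.2,-0.14],[0,-0.02,0]]
    - [[0,-0.4,-0.14],[0,-0.04,0]]
    - [[0,-0.6,-0.14],[0,-0.057,0]]
    - [[-0.005,-0.8,-0.14],[0,-0.057,0]]
    - [[-0.005,-0.877,-0.14],[0,-0.057,0]]
    - [[-0.005,-0.877,-0.14],[0,-0.057,0]]
    - [[-0.005,-0.877,-0.14],[0,-0.057,0]]

```text
clock: 6.65
tcp_pos: [0.6577, 0.1104, 0.1648]
orientation: [-0.148, 2.694, 0.034]
contact_force: [-0.3, 0.8, -0.8]
grip_width: 0.0252
gripper_force: 52.7
```

Run:
```python
from h import *
T0=pose(); print(T0.round(4)[:3]); go(np.load("A2.npy"))
p,P,T,m=view("wrist","w5")
for c in ("red","blue"):
    for b in blobs(p,P,c,60)[:3]: print(c,b["area"],b["uv"],b["c"],(np.linalg.inv(S)@np.r_[b["c"],1]).round(4))
Q=intool(P,T0); 
for x in (.07,.08,.09,.1,.11):
    B=Q[(abs(Q[...,0]-x)<.003)&(abs(Q[...,1])<.03)&(abs(Q[...,2])<.012)]; print(x,np.percentile(B[:,1],[2,98]).round(4),B[:,1].size,np.median(B[:,2]).round(4))
```

```text
[[-8.975e-01 -1.097e-01  4.271e-01  6.577e-01]
 [-9.890e-02  9.940e-01  4.730e-02  1.104e-01]
 [-4.297e-01  2.000e-04 -9.029e-01  1.648e-01]]
shift [0.173, -0.001, 0.104] turn [-0.0, -0.002, -0.001] rows 2
red 7622 [257. 255.] [0.6498 0.1103 0.1666] [ 0.2531 -0.1102  0.0353  1.    ]
0.07 [-0.0145  0.0142] 1062 0.0004
0.08 [-0.0146  0.0143] 1155 0.0002
0.09 [-0.0147  0.014 ] 1224 0.0001
0.1 [-0.0149  0.014 ] 1317 0.0
0.11 [-0.0148  0.014 ] 1209 -0.0001
```

Emit:
servo_tool:
  commands:
    - [[0.173,0,0.098],[0,0,0]]
    - [[0.173,0,0.098],[0,0,0]]
    - [[0.173,0,0.098],[0,0,0]]
    - [[0.22,0,0.097],[0,0,0]]
    - [[0.27,0,0.096],[0,0,0]]
    - [[0.32,0,0.096],[0,0,0]]
    - [[0.32,0,0.096],[0,0,0]]

```text
clock: 7.4
tcp_pos: [0.5963, 0.1046, 0.1094]
orientation: [-0.152, 2.692, 0.034]
contact_force: [0.6, -0.1, -0.1]
grip_width: 0.0251
gripper_force: 52.7
```

Tip is just inside the mouth with no contact force. Next I'll push it in.

Emit:
servo_tool:
  commands:
    - [[0.04,0,0],[0,0,0]]
    - [[0.08,0,0],[0,0,0]]
    - [[0.12,0,0],[0,0,0]]
    - [[0.15,0,0],[0,0,0]]
    - [[0.165,0,0],[0,0,0]]
    - [[0.165,0,0],[0,0,0]]

```text
clock: 8.0
tcp_pos: [0.5608, 0.1003, 0.0922]
orientation: [-0.15, 2.691, 0.035]
contact_force: [1.1, 0.4, -0.4]
grip_width: 0.0248
gripper_force: 52.7
```

Run:
```python
from h import *
T0=pose(); print((np.linalg.inv(S)@T0)[:3,3].round(4), r.get_obs()["contact_force"].round(1))
p,P,T,m=view("wrist"); handle(p,P,T0,"red")
```

```text
[ 0.1405 -0.1098  0.0057] [ 1.1  0.4 -0.4]
red n 7436 x -0.0354 0.0412 y@0 0.0006 yaw err deg -0.46 ztop@0 -0.0055 slope deg -0.84 w 0.0232
```

Emit:
servo_tool:
  commands:
    - [[0.015,0,0],[0,0,0]]
    - [[0.025,0,0],[0,0,0]]
    - [[0.033,0,0],[0,0,0]]
    - [[0.04,0,0],[0,0,0]]
    - [[0.044,0,0],[0,0,0]]
    - [[0.044,0,0],[0,0,0]]

```text
clock: 8.65
tcp_pos: [0.5522, 0.0993, 0.088]
orientation: [-0.149, 2.689, 0.035]
contact_force: [5.0, 0.1, 1.2]
grip_width: 0.0249
gripper_force: 52.7
```

Emit:
servo_tool:
  commands:
    - [[0.04,0,0],[0,0,0]]
    - [[0.04,0,0],[0,0,0]]
    - [[0.04,0,0],[0,0,0]]
    - [[0.04,0,0],[0,0,0]]
  claw: 0.45

```text
clock: 9.05
tcp_pos: [0.5419, 0.098, 0.0828]
orientation: [-0.15, 2.692, 0.034]
contact_force: [0.1, 0.3, 0.2]
grip_width: 0.047
gripper_force: 0.0
```

Emit:
servo_tool:
  commands:
    - [[0,0,-0.1],[0,0,0]]
    - [[0,0,-0.25],[0,0,0]]
    - [[0,0,-0.4],[0,0,0]]
    - [[0,0,-0.5],[0,0,0]]
    - [[0,0,-0.5],[0,0,0]]
    - [[0,0,-0.5],[0,0,0]]

```text
clock: 9.65
tcp_pos: [0.4886, 0.0916, 0.1972]
orientation: [-0.148, 2.689, 0.034]
contact_force: [0.2, 0.4, -0.2]
grip_width: 0.0469
gripper_force: 0.0
```

Run:
```python
from h import *
T0=pose(); print(T0[:3,3],r.get_obs()["grip_width"])
p,P,T,m=view("wrist","w6"); handle(p,P,T0,"red")
Q=(P-S[:3,3])@S[:3,:3]
for b in blobs(p,P,"red",60)[:1]: print((np.linalg.inv(S)@np.r_[b["front"],1]).round(4),(np.linalg.inv(S)@np.r_[b["rear"],1]).round(4))
h=cv2.cvtColor(p,cv2.COLOR_RGB2HSV); k=sum(cv2.inRange(h,np.array(a),np.array(b)) for a,b in HS["red"])>0
q=Q[k&(Q[...,0]>.07)]; print(np.percentile(q,[1,50,99],axis=0).round(4))
p,P,T,m=view("top")
for c in ("yellow","green","blue"): print(c,blobs(p,P,c)[0])
b=r.boxes_of("top","ticket_clip"); print([(x["uv"],x["confidence"]) for x in b][:2])
```

```text
[0.4886308  0.09164783 0.19715145] 0.04691244489742522
red n 2250 x -0.0564 0.0297 y@0 0.0007 yaw err deg -0.19 ztop@0 0.1269 slope deg -4.94 w 0.0235
[ 0.0923 -0.1101  0.0086  1.    ] [ 0.1755 -0.1084 -0.005   1.    ]
[[ 0.0917 -0.1221 -0.098 ]
 [ 0.1326 -0.1095  0.0037]
 [ 0.1878 -0.092   0.0075]]
yellow {'area': 175, 'uv': array([282., 207.]), 'c': array([ 0.4757, -0.0977,  0.0165]), 'ax': array([-0.976, -0.216, -0.006]), 'rear': array([ 0.5165, -0.0887,  0.0167]), 'front': array([ 0.4364, -0.1064,  0.0163]), 'yaw': 12.5}
green {'area': 194, 'uv': array([324., 208.]), 'c': array([ 0.4703, -0.2406,  0.0156]), 'ax': array([-0.977, -0.214,  0.008]), 'rear': array([ 0.5107, -0.2317,  0.0153]), 'front': array([ 0.4304, -0.2493,  0.0159]), 'yaw': 12.4}
blue {'area': 187, 'uv': array([361., 194.]), 'c': array([ 0.516 , -0.3715,  0.016 ]), 'ax': array([-0.97 ,  0.244, -0.007]), 'rear': array([ 0.5569, -0.3817,  0.0163]), 'front': array([ 0.4752, -0.3612,  0.0157]), 'yaw': -14.1}
[([267.0, 163.1], 0.6)]
```

View pics/w6.png

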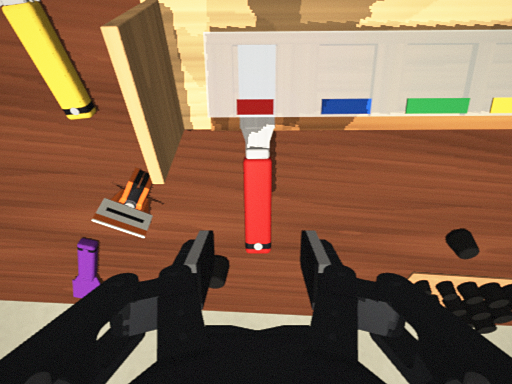

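The red knife is home in the red slot, sagging as expected. The yellow handle is at (50,55) and the clip at (130,205). Yellow is next.

Run:
```python
from h import *
go(tool(12.5,0,[.477,-.095,.17]))
```

```text
shift [0.157, -0.738, 0.035] turn [-0.015, 0.283, -0.067] rows 4
```

Emit:
servo_tool:
  commands:
    - [[0,-0.1,-0.2],[0,0.05,0]]
    - [[0.05,-0.3,-0.15],[-0.005,0.12,-0.02]]
    - [[0.1,-0.5,-0.05],[-0.01,0.2,-0.04]]
    - [[0.157,-0.738,0.035],[-0.015,0.283,-0.067]]
    - [[0.157,-0.738,0.035],[-0.015,0.283,-0.067]]
    - [[0.157,-0.738,0.035],[-0.015,0.283,-0.067]]
    - [[0.157,-0.738,0.035],[-0.015,0.283,-0.067]]
  claw: 0.3

```text
clock: 10.5
tcp_pos: [0.4767, -0.0955, 0.1687]
orientation: [0.338, -3.121, -0.002]
contact_force: [0.4, 1.5, 0.1]
grip_width: 0.0602
gripper_force: 0.0
```

Run:
```python
from h import *
T0=pose(); print(T0.round(4)[:3],r.get_obs()["grip_width"])
p,P,T,m=view("wrist"); handle(p,P,T0,"yellow"); print(blobs(p,P,"yellow")[0])
```

```text
[[-0.9768 -0.2143 -0.0021  0.4767]
 [-0.2143  0.9768  0.001  -0.0955]
 [ 0.0018  0.0014 -1.      0.1687]] 0.06016305384479714
yellow n 897 x -0.0014 0.0454 y@0 -0.0051 yaw err deg 8.32 ztop@0 0.1531 slope deg 0.66 w 0.0173
{'area': 906, 'uv': array([255., 157.]), 'c': array([ 0.4518, -0.1024,  0.0154]), 'ax': array([-0.999, -0.043, -0.01 ]), 'rear': array([ 0.4778, -0.1013,  0.0157]), 'front': array([ 0.4315, -0.1033,  0.0152]), 'yaw': 2.5}
```

```bash
sed -i 's/yellow=\[((25,150,120)/yellow=[((23,150,45)/; s/green=\[((45,120,50)/green=[((45,110,25)/; s/blue=\[((103,140,80)/blue=[((103,130,30)/' h.py
python3 - <<'E'
from h import *
T0=pose()
p,P,T,m=view("wrist","w7"); handle(p,P,T0,"yellow"); b=blobs(p,P,"yellow")[0]; print(b)
E
```

```text
yellow n 1572 x -0.0404 0.0462 y@0 -0.0018 yaw err deg -1.23 ztop@0 0.154 slope deg 0.3 w 0.0203
{'area': 1582, 'uv': array([254., 174.]), 'c': array([ 0.469 , -0.0977,  0.0154]), 'ax': array([-0.975, -0.222, -0.005]), 'rear': array([ 0.5145, -0.0873,  0.0157]), 'front': array([ 0.4322, -0.1061,  0.0153]), 'yaw': 12.8}
```

View pics/w7.png

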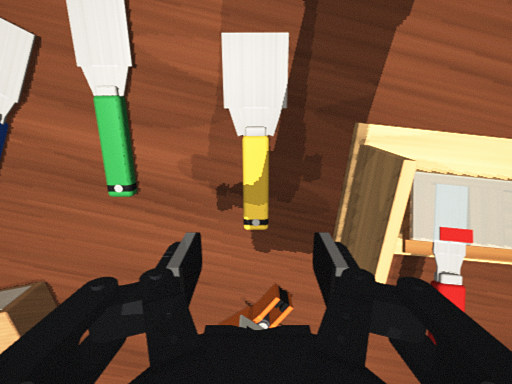

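Emit:
servo_tool:
  commands:
    - [[0.024,-0.007,0.2],[0,0,0]]
    - [[0.024,-0.007,0.4],[0,0,0]]
    - [[0.024,-0.007,0.53],[0,0,0]]
    - [[0.024,-0.007,0.58],[0,0,0]]
    - [[0.024,-0.007,0.58],[0,0,0]]

```text
clock: 11.1
tcp_pos: [0.4712, -0.0965, 0.0249]
orientation: [0.346, -3.122, -0.001]
contact_force: [-0.7, 0.8, 0.6]
grip_width: 0.06
gripper_force: 0.0
```

Emit:
servo_tool:
  commands:
    - [[0,0,0],[0,0,0]]
    - [[0,0,0],[0,0,0]]
    - [[0,0,0],[0,0,0]]
    - [[0,0,0],[0,0,0]]
    - [[0,0,0],[0,0,0]]
    - [[0,0,-0.2],[0,0,0]]
    - [[0,0,-0.4],[0,0,0]]
    - [[0,0,-0.6],[0,0,0]]
    - [[0,0,-0.8],[0,0,0]]
    - [[0,0,-0.8],[0,0,0]]
    - [[0,0,-0.8],[0,0,0]]
  claw: 1

```text
clock: 12.2
tcp_pos: [0.4722, -0.0983, 0.2276]
orientation: [-0.34, 3.118, -0.004]
contact_force: [0.3, 0.3, -2.0]
grip_width: 0.0242
gripper_force: 50.3
```

```bash
cat >> h.py <<'E'
def blade(P,T0):
    Q=intool(P,T0)
    for x in (.08,.11):
        B=Q[(abs(Q[...,0]-x)<.003)&(abs(Q[...,1])<.04)&(abs(Q[...,2])<.02)]; print(x,np.percentile(B[:,1],[2,98]).round(4),"mid",np.percentile(B[:,1],[2,98]).mean().round(4),"z",np.median(B[:,2]).round(4))
E
python3 - <<'E'
from h import *
T0=pose(); print(T0[:3].round(4),r.get_obs()["grip_width"])
p,P,T,m=view("wrist"); handle(p,P,T0,"yellow"); blade(P,T0)
E
```

```text
[[-0.9764 -0.2158  0.0052  0.4722]
 [-0.2158  0.9764 -0.0019 -0.0983]
 [-0.0047 -0.0029 -1.      0.2276]] 0.024228340844973436
yellow n 1051 x 0.0126 0.0428 y@0 -0.0155 yaw err deg 23.19 ztop@0 0.0121 slope deg 0.65 w 0.016
0.08 [-0.0282  0.0294] mid 0.0006 z 0.019
0.11 [-0.0281  0.0293] mid 0.0006 z 0.0188
```

```bash
sed -i 's/abs(Q\[...,2\])<.02)/abs(Q[...,2])<.06)/' h.py
python3 - <<'E'
from h import *
T0=pose()
p,P,T,m=view("wrist","w8"); blade(P,T0)
Q=intool(P,T0)
for x in np.arange(.01,.125,.01):
    B=Q[(abs(Q[...,0]-x)<.002)&(abs(Q[...,1])<.008)&(abs(Q[...,2])<.06)]; print(x.round(3),np.median(B[:,2]).round(4),end="; ")
E
```

```text
0.08 [-0.0282  0.0294] mid 0.0006 z 0.019
0.11 [-0.0282  0.0293] mid 0.0006 z 0.0189
0.01 -0.0559; 0.02 0.0121; 0.03 0.0121; 0.04 0.0125; 0.05 0.0147; 0.06 0.0191; 0.07 0.019; 0.08 0.019; 0.09 0.0189; 0.1 0.019; 0.11 0.019; 0.12 nan;
  return _methods._mean(a, axis=axis, dtype=dtype,
  ret = ret.dtype.type(ret / rcount)
```

Run:
```python
from h import *
k=dict(gx=.0425,gy=.0006,gz=.020,pitch=25,yaw=YAW)
M=tool(9,10,[.6,.1,.26]); go(M)
A1=slot_tool("yellow",.13,zs=.05,**k); go(A1,M); print(A1[:3,3])
A2=slot_tool("yellow",.085,**k); go(A2,A1); np.save("A2.npy",A2)
```

```text
shift [-0.677, 0.662, -0.141] turn [0.003, -0.111, 0.039] rows 5
shift [-0.171, 0.892, 0.266] turn [0.008, -0.167, 0.025] rows 5
[0.61811486 0.32870452 0.20203163]
shift [0.18, -0.0, 0.185] turn [0.0, 0.0, 0.0] rows 2
```

Emit:
servo_tool:
  commands:
    - [[-0.135,0.13,-0.14],[0,-0.02,0.01]]
    - [[-0.27,0.26,-0.14],[0,-0.04,0.02]]
    - [[-0.4,0.39,-0.14],[0,-0.07,0.03]]
    - [[-0.54,0.53,-0.14],[0,-0.09,0.035]]
    - [[-0.677,0.66,-0.14],[0.003,-0.11,0.04]]
    - [[-0.677,0.66,-0.14],[0.003,-0.11,0.04]]
    - [[-0.677,0.66,-0.14],[0.003,-0.11,0.04]]
  squeeze: 80

```text
clock: 13.0
tcp_pos: [0.5999, 0.1012, 0.2583]
orientation: [-0.235, 2.963, 0.022]
contact_force: [0.5, 0.2, -1.5]
grip_width: 0.0232
gripper_force: 81.7
```

Emit:
servo_tool:
  commands:
    - [[-0.03,0.18,0],[0,-0.03,0]]
    - [[-0.06,0.36,0.05],[0,-0.07,0.01]]
    - [[-0.1,0.54,0.12],[0,-0.1,0.02]]
    - [[-0.14,0.72,0.2],[0.008,-0.14,0.025]]
    - [[-0.171,0.892,0.266],[0.008,-0.167,0.025]]
    - [[-0.171,0.892,0.266],[0.008,-0.167,0.025]]
    - [[-0.171,0.892,0.266],[0.008,-0.167,0.025]]

```text
clock: 13.7
tcp_pos: [0.6181, 0.3281, 0.2005]
orientation: [-0.157, 2.705, 0.031]
contact_force: [0.8, -1.3, -0.8]
grip_width: 0.0231
gripper_force: 81.7
```

Run:
```python
from h import *
T0=pose(); print(T0[:3,3].round(4)); p,P,T,m=view("wrist"); blade(P,T0); handle(p,P,T0,"yellow"); go(np.load("A2.npy"))
```

```text
[0.6181 0.3281 0.2005]
0.08 [-0.0284  0.0292] mid 0.0004 z 0.0188
0.11 [-0.0284  0.0292] mid 0.0004 z 0.0187
yellow n 3275 x -0.0438 0.0431 y@0 0.0007 yaw err deg -0.06 ztop@0 0.0124 slope deg -0.49 w 0.0229
shift [0.182, 0.011, 0.181] turn [-0.002, -0.002, -0.001] rows 2
```

Emit:
servo_tool:
  commands:
    - [[0.182,0.011,0.181],[0,0,0]]
    - [[0.182,0.011,0.181],[0,0,0]]
    - [[0.182,0.011,0.181],[0,0,0]]
    - [[0.22,0.011,0.181],[0,0,0]]
    - [[0.27,0.011,0.181],[0,0,0]]
    - [[0.31,0.011,0.181],[0,0,0]]
    - [[0.31,0.011,0.181],[0,0,0]]

```text
clock: 14.45
tcp_pos: [0.5684, 0.3247, 0.13]
orientation: [-0.153, 2.701, 0.035]
contact_force: [0.5, -0.1, -2.0]
grip_width: 0.0231
gripper_force: 81.6
```

Emit:
servo_tool:
  commands:
    - [[0.04,0,0],[0,0,0]]
    - [[0.08,0,0],[0,0,0]]
    - [[0.12,0,0],[0,0,0]]
    - [[0.15,0,0],[0,0,0]]
    - [[0.17,0,0],[0,0,0]]
    - [[0.18,0,0],[0,0,0]]
    - [[0.18,0,0],[0,0,0]]

```text
clock: 15.15
tcp_pos: [0.5281, 0.3208, 0.1102]
orientation: [-0.154, 2.701, 0.035]
contact_force: [0.2, 0.2, -1.1]
grip_width: 0.0229
gripper_force: 81.6
```

Run:
```python
from h import *
T0=pose(); print((np.linalg.inv(S)@T0)[:3,3].round(4), r.get_obs()["contact_force"].round(1))
p,P,T,m=view("wrist"); handle(p,P,T0,"yellow")
```

```text
[0.1418 0.1129 0.025 ] [ 0.2  0.2 -1.1]Traceback (most recent call last):
  File "<stdin>", line 3, in <module>
  File "h.py", line 55, in handle
    mid=np.array(mid); f=np.polyfit(mid[:,0],mid[:,1],1)
                                    ~~~^^^^^
IndexError: too many indices for array: array is 1-dimensional, but 2 were indexed
```

Emit:
servo_tool:
  commands:
    - [[0.012,-0.005,0],[0,0,0]]
    - [[0.024,-0.005,0],[0,0,0]]
    - [[0.033,-0.005,0],[0,0,0]]
    - [[0.04,-0.005,0],[0,0,0]]
    - [[0.046,-0.005,0],[0,0,0]]
    - [[0.046,-0.005,0],[0,0,0]]

```text
clock: 15.8
tcp_pos: [0.5203, 0.3186, 0.107]
orientation: [-0.153, 2.697, 0.035]
contact_force: [6.4, 0.8, 1.4]
grip_width: 0.0227
gripper_force: 81.7
```

Emit:
servo_tool:
  commands:
    - [[0.0,0,0],[0,0,0]]
    - [[0.0,0,0],[0,0,0]]
    - [[0.0,0,0],[0,0,0]]
    - [[0.0,0,0],[0,0,0]]
    - [[0,0,-0.15],[0,0,0]]
    - [[0,0,-0.3],[0,0,0]]
    - [[0,0,-0.45],[0,0,0]]
    - [[0,0,-0.45],[0,0,0]]
    - [[0,0,-0.45],[0,0,0]]
  claw: 0.45
  squeeze: 60

```text
clock: 16.7
tcp_pos: [0.4706, 0.313, 0.2079]
orientation: [-0.154, 2.7, 0.036]
contact_force: [0.2, -0.0, -0.6]
grip_width: 0.0466
gripper_force: 0.0
```

```bash
cat >> h.py <<'E'
def inslot(p,P,col):
    h=cv2.cvtColor(p,cv2.COLOR_RGB2HSV); k=sum(cv2.inRange(h,np.array(a),np.array(b)) for a,b in HS[col])>0
    Q=(P-S[:3,3])@S[:3,:3]; q=Q[k&(Q[...,0]>.07)&(Q[...,2]>-.03)&(Q[...,2]<.03)&(abs(Q[...,1]-SY[col])<.05)]
    f=np.polyfit(q[:,0],q[:,1],1) if len(q)>20 else 0
    print(col,"front x",np.percentile(q[:,0],[0,1,3]).round(4),"y off",(np.percentile(q[:,1],[2,98]).mean()-SY[col]).round(4),"slope",f)
E
python3 - <<'E'
from h import *
T0=pose(); print(T0[:3,3])
p,P,T,m=view("wrist"); handle(p,P,T0,"yellow"); inslot(p,P,"yellow")
p,P,T,m=view("top")
for c in ("green","blue"): print(c,blobs(p,P,c)[0])
go(tool(12.5,0,[.475,-.236,.17]),tool(10,0,[.48,.05,.26])); go(tool(10,0,[.48,.05,.26]))
E
```

```text
[0.47057801 0.31296926 0.20788832]Traceback (most recent call last):
  File "<stdin>", line 3, in <module>
  File "h.py", line 55, in handle
    mid=np.array(mid); f=np.polyfit(mid[:,0],mid[:,1],1)
                                    ~~~^^^^^
IndexError: too many indices for array: array is 1-dimensional, but 2 were indexed
```

Run:
```python
from h import *
p,P,T,m=view("wrist","w9"); inslot(p,P,"yellow")
p,P,T,m=view("top")
for c in ("green","blue"): print(c,blobs(p,P,c)[0])
go(tool(12.5,0,[.475,-.236,.17]),tool(10,0,[.48,.05,.26])); go(tool(10,0,[.48,.05,.26]))
```

```text
yellow front x [0.0909 0.0917 0.0918] y off 0.0014 slope [0.00164553 0.11343262]
green {'area': 198, 'uv': array([324., 208.]), 'c': array([ 0.4701, -0.2405,  0.0157]), 'ax': array([-0.977, -0.212,  0.003]), 'rear': array([ 0.5107, -0.2317,  0.0156]), 'front': array([ 0.4297, -0.2493,  0.0158]), 'yaw': 12.2}
blue {'area': 261, 'uv': array([ 55., 378.]), 'c': array([-0.0584,  0.6424,  0.0535]), 'ax': array([-0.125, -0.133, -0.983]), 'rear': array([-0.0502,  0.6512,  0.1182]), 'front': array([-0.0646,  0.6359,  0.0047]), 'yaw': 46.7}
shift [0.218, -1.123, 0.36] turn [0.0, 0.0, -0.028] rows 6
shift [-0.018, -1.046, -0.23] turn [-0.009, 0.276, -0.038] rows 6
```

View pics/w9.png

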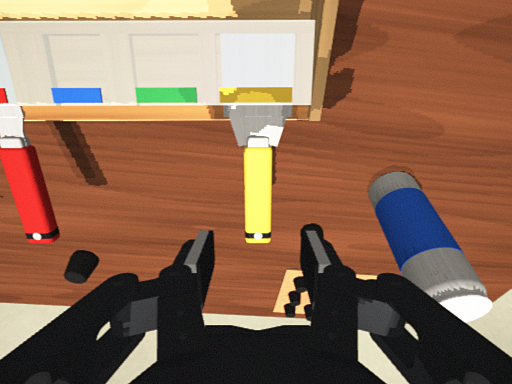

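Yellow is home: its handle front is at 0.091. Next is green.

Emit:
servo_tool:
  commands:
    - [[0,-0.1,-0.2],[0,0.05,0]]
    - [[0,-0.3,-0.23],[0,0.1,-0.01]]
    - [[-0.01,-0.5,-0.23],[-0.005,0.16,-0.02]]
    - [[-0.018,-0.7,-0.23],[-0.009,0.22,-0.03]]
    - [[-0.018,-0.95,-0.23],[-0.009,0.276,-0.038]]
    - [[-0.018,-0.95,-0.23],[-0.009,0.276,-0.038]]
    - [[-0.018,-0.95,-0.23],[-0.009,0.276,-0.038]]

```text
clock: 17.55
tcp_pos: [0.4785, 0.0663, 0.2594]
orientation: [0.255, -3.13, 0.003]
contact_force: [-0.6, 0.0, -0.4]
grip_width: 0.047
gripper_force: 0.0
```

Emit:
servo_tool:
  commands:
    - [[0.05,-0.2,0],[0,0,0]]
    - [[0.1,-0.4,0],[0,0,-0.01]]
    - [[0.15,-0.6,0.05],[0,0,-0.02]]
    - [[0.17,-0.8,0.1],[0,0,-0.028]]
    - [[0.18,-1,0.2],[0,0,-0.028]]
    - [[0.18,-1,0.2],[0,0,-0.028]]
    - [[0.18,-1,0.2],[0,0,-0.028]]
  claw: 0.3

```text
clock: 18.25
tcp_pos: [0.4756, -0.1809, 0.2084]
orientation: [0.337, -3.122, -0.004]
contact_force: [-0.3, 0.8, -0.0]
grip_width: 0.0598
gripper_force: 0.0
```

Run:
```python
from h import *
T0=pose(); print(T0[:3].round(4))
p,P,T,m=view("wrist"); handle(p,P,T0,"green"); go(tool(12.5,0,[.475,-.236,.17])); print(blobs(p,P,"green")[0])
```

```text
[[-0.977  -0.2132 -0.0019  0.4756]
 [-0.2132  0.977   0.0023 -0.1809]
 [ 0.0013  0.0027 -1.      0.2084]]
green n 1631 x -0.0236 0.0627 y@0 -0.0559 yaw err deg -0.39 ztop@0 0.1929 slope deg 0.18 w 0.0225
shift [0.055, -0.223, 0.157] turn [0.002, 0.0, -0.0] rows 2
{'area': 1785, 'uv': array([207., 155.]), 'c': array([ 0.4663, -0.2386,  0.0146]), 'ax': array([-0.975, -0.223,  0.002]), 'rear': array([ 0.5089, -0.2288,  0.0145]), 'front': array([ 0.4268, -0.2476,  0.0147]), 'yaw': 12.9}
```

Emit:
servo_tool:
  commands:
    - [[0.087,-0.224,0.1],[0,0,0]]
    - [[0.087,-0.224,0.3],[0,0,0]]
    - [[0.087,-0.224,0.5],[0,0,0]]
    - [[0.087,-0.224,0.68],[0,0,0]]
    - [[0.087,-0.224,0.752],[0,0,0]]
    - [[0.087,-0.224,0.752],[0,0,0]]
    - [[0.087,-0.224,0.752],[0,0,0]]

```text
clock: 19.0
tcp_pos: [0.4695, -0.2368, 0.0234]
orientation: [-0.347, 3.119, 0.003]
contact_force: [1.2, 0.2, 0.8]
grip_width: 0.0596
gripper_force: 0.0
```

Emit:
servo_tool:
  commands:
    - [[0,0,0],[0,0,0]]
    - [[0,0,0],[0,0,0]]
    - [[0,0,0],[0,0,0]]
    - [[0,0,0],[0,0,0]]
    - [[0,0,0],[0,0,0]]
    - [[0,0,-0.2],[0,0,0]]
    - [[0,0,-0.4],[0,0,0]]
    - [[0,0,-0.6],[0,0,0]]
    - [[0,0,-0.8],[0,0,0]]
    - [[0,0,-0.9],[0,0,0]]
    - [[0,0,-0.9],[0,0,0]]
  claw: 1
  squeeze: 70

```text
clock: 20.1
tcp_pos: [0.4699, -0.2398, 0.253]
orientation: [-0.341, 3.112, -0.006]
contact_force: [0.3, 0.1, -1.4]
grip_width: 0.024
gripper_force: 69.6
```

Run:
```python
from h import *
T0=pose(); print(T0[:3].round(4),r.get_obs()["grip_width"])
p,P,T,m=view("wrist"); handle(p,P,T0,"green"); blade(P,T0)
M=tool(9,10,[.55,-.02,.27]); go(M)
M2=tool(7,20,[.62,.18,.25]); go(M2,M)
A1=slot_tool("green",.13,zs=.05,gx=.0425,gz=.017); go(A1,M2); print(A1[:3,3])
```

```text
[[-0.9762 -0.2167  0.0114  0.4699]
 [-0.2168  0.9762 -0.0025 -0.2398]
 [-0.0106 -0.0049 -0.9999  0.253 ]] 0.023991767038872548
green n 7147 x -0.0409 0.0457 y@0 0.0007 yaw err deg -0.04 ztop@0 0.0092 slope deg -0.03 w 0.0231
0.08 [-0.0235  0.0244] mid 0.0005 z 0.0158
0.11 [-0.0235  0.0245] mid 0.0005 z 0.0157
shift [-0.509, 0.785, -0.077] turn [0.002, -0.107, 0.039] rows 5
shift [-0.382, 0.746, 0.149] turn [0.006, -0.111, 0.021] rows 5
shift [0.005, 0.298, 0.214] turn [0.001, -0.056, 0.004] rows 2
[0.6278742  0.25594517 0.19931271]
```

Emit:
servo_tool:
  commands:
    - [[-0.1,0.15,-0.077],[0,-0.02,0.01]]
    - [[-0.2,0.3,-0.077],[0,-0.04,0.02]]
    - [[-0.3,0.46,-0.077],[0,-0.07,0.03]]
    - [[-0.4,0.62,-0.077],[0,-0.09,0.035]]
    - [[-0.5,0.785,-0.077],[0,-0.107,0.04]]
    - [[-0.5,0.785,-0.077],[0,-0.107,0.04]]
    - [[-0.5,0.785,-0.077],[0,-0.107,0.04]]

```text
clock: 20.85
tcp_pos: [0.546, -0.019, 0.2659]
orientation: [-0.236, 2.965, 0.03]
contact_force: [-0.7, -0.6, -1.4]
grip_width: 0.0236
gripper_force: 69.6
```

Emit:
servo_tool:
  commands:
    - [[-0.08,0.15,0.02],[0,-0.02,0]]
    - [[-0.15,0.3,0.05],[0,-0.05,0.01]]
    - [[-0.23,0.45,0.08],[0,-0.07,0.015]]
    - [[-0.3,0.6,0.12],[0.006,-0.09,0.02]]
    - [[-0.38,0.746,0.149],[0.006,-0.111,0.021]]
    - [[-0.38,0.746,0.149],[0.006,-0.111,0.021]]
    - [[-0.38,0.746,0.149],[0.006,-0.111,0.021]]

```text
clock: 21.55
tcp_pos: [0.6161, 0.1787, 0.2464]
orientation: [-0.17, 2.795, 0.036]
contact_force: [0.7, -0.8, -0.8]
grip_width: 0.0238
gripper_force: 69.5
```

Run:
```python
from h import *
T0=pose(); print(T0[:3,3].round(4)); p,P,T,m=view("wrist"); blade(P,T0); handle(p,P,T0,"green")
k=dict(gx=.0462,gy=.0005,gz=.0168)
A1=slot_tool("green",.13,zs=.04,**k); go(A1)
A2=slot_tool("green",.085,**k); go(A2,A1); np.save("A2.npy",A2)
```

```text
[0.6161 0.1787 0.2464]
0.08 [-0.0235  0.0244] mid 0.0004 z 0.0154
0.11 [-0.0235  0.0244] mid 0.0004 z 0.0153
green n 7128 x -0.0409 0.046 y@0 0.0005 yaw err deg -0.02 ztop@0 0.0089 slope deg -0.03 w 0.0229
shift [-0.033, 0.303, 0.247] turn [0.003, -0.06, 0.001] rows 2
shift [0.18, -0.0, 0.145] turn [0.0, 0.0, 0.0] rows 2
```

Emit:
servo_tool:
  commands:
    - [[-0.03,0.15,0.12],[0,-0.03,0]]
    - [[-0.033,0.303,0.247],[0.003,-0.06,0]]
    - [[-0.033,0.303,0.247],[0.003,-0.06,0]]
    - [[-0.033,0.303,0.247],[0.003,-0.06,0]]
    - [[-0.033,0.303,0.247],[0.003,-0.06,0]]

```text
clock: 22.1
tcp_pos: [0.6368, 0.2555, 0.1934]
orientation: [-0.157, 2.698, 0.035]
contact_force: [-0.1, -0.0, -0.9]
grip_width: 0.0237
gripper_force: 69.6
```

Run:
```python
from h import *
go(np.load("A2.npy"))
```

```text
shift [0.188, 0.004, 0.149] turn [-0.0, 0.002, 0.0] rows 2
```

Emit:
servo_tool:
  commands:
    - [[0.188,0.002,0.149],[0,0,0]]
    - [[0.188,0.002,0.149],[0,0,0]]
    - [[0.188,0.002,0.149],[0,0,0]]
    - [[0.23,0.002,0.149],[0,0,0]]
    - [[0.28,0.002,0.149],[0,0,0]]
    - [[0.32,0.002,0.149],[0,0,0]]
    - [[0.32,0.002,0.149],[0,0,0]]

```text
clock: 22.8
tcp_pos: [0.5804, 0.2512, 0.1267]
orientation: [-0.159, 2.697, 0.038]
contact_force: [-1.0, -0.3, -0.9]
grip_width: 0.0236
gripper_force: 69.6
```

Emit:
servo_tool:
  commands:
    - [[0.04,0,0],[0,0,0]]
    - [[0.08,0,0],[0,0,0]]
    - [[0.12,0,0],[0,0,0]]
    - [[0.15,0,0],[0,0,0]]
    - [[0.17,0,0],[0,0,0]]
    - [[0.18,0,0],[0,0,0]]
    - [[0.18,0,0],[0,0,0]]

```text
clock: 23.5
tcp_pos: [0.5398, 0.2476, 0.1068]
orientation: [-0.161, 2.697, 0.038]
contact_force: [0.6, 0.3, 0.4]
grip_width: 0.0239
gripper_force: 69.6
```

Run:
```python
from h import *
T0=pose(); print((np.linalg.inv(S)@T0)[:3,3].round(4))
p,P,T,m=view("wrist"); handle(p,P,T0,"green"); inslot(p,P,"green")
```

```text
[0.1432 0.0389 0.0205]
green n 7161 x -0.0409 0.0462 y@0 0.0006 yaw err deg 0.02 ztop@0 0.0088 slope deg -0.08 w 0.0232
green front x [0.0972 0.0979 0.0993] y off 0.0026 slope [0.00267376 0.03926146]
```

Emit:
servo_tool:
  commands:
    - [[0.012,-0.004,0],[0,0,0]]
    - [[0.02,-0.004,0],[0,0,0]]
    - [[0.028,-0.004,0],[0,0,0]]
    - [[0.034,-0.004,0],[0,0,0]]
    - [[0.04,-0.004,0],[0,0,0]]
    - [[0.04,-0.004,0],[0,0,0]]

```text
clock: 24.15
tcp_pos: [0.5334, 0.246, 0.1041]
orientation: [-0.16, 2.693, 0.039]
contact_force: [8.5, -1.4, 3.7]
grip_width: 0.0237
gripper_force: 69.6
```

Emit:
servo_tool:
  commands:
    - [[0.0,0,0],[0,0,0]]
    - [[0.0,0,0],[0,0,0]]
    - [[0.0,0,0],[0,0,0]]
    - [[0.0,0,0],[0,0,0]]
    - [[0,0,-0.15],[0,0,0]]
    - [[0,0,-0.3],[0,0,0]]
    - [[0,0,-0.45],[0,0,0]]
    - [[0,0,-0.6],[0,0,0]]
    - [[0,0,-0.6],[0,0,0]]
  claw: 0.45

```text
clock: 25.05
tcp_pos: [0.467, 0.2392, 0.2422]
orientation: [-0.163, 2.692, 0.044]
contact_force: [-0.1, 1.0, -0.5]
grip_width: 0.0471
gripper_force: 0.0
```

Run:
```python
from h import *
print(pose()[:3,3])
p,P,T,m=view("wrist"); [inslot(p,P,c) for c in ("green","red","yellow")]
p,P,T,m=view("top")
for b in blobs(p,P,"blue")[:4]: print(b)
M=tool(3,0,[.48,.03,.27]); go(M)
M2=tool(-6,0,[.5,-.2,.25]); go(M2,M); go(tool(-14,0,[.515,-.36,.19]),M2)
```

```text
[0.46703042 0.23924966 0.24219545]
green front x [0.0909 0.0916 0.0934] y off 0.0013 slope [0.00070598 0.0382422 ]
red front x [0.0907 0.0918 0.0936] y off 0.0024 slope [ 0.00529735 -0.1081495 ]
yellow front x [0.0912 0.0913 0.0922] y off 0.0007 slope [-0.00168495  0.1134165 ]
{'area': 261, 'uv': array([ 55., 378.]), 'c': array([-0.0584,  0.6426,  0.0533]), 'ax': array([-0.123, -0.133, -0.983]), 'rear': array([-0.0505,  0.651 ,  0.116 ]), 'front': array([-0.0644,  0.6361,  0.0052]), 'yaw': 47.1}
{'area': 190, 'uv': array([361., 195.]), 'c': array([ 0.5161, -0.3713,  0.0163]), 'ax': array([-0.97 ,  0.244,  0.009]), 'rear': array([ 0.5572, -0.3816,  0.016 ]), 'front': array([ 0.4749, -0.3609,  0.0167]), 'yaw': -14.1}
{'area': 98, 'uv': array([109., 178.]), 'c': array([0.5781, 0.4741, 0.0798]), 'ax': array([-0.127,  0.031, -0.991]), 'rear': array([0.5835, 0.4728, 0.1219]), 'front': array([0.5737, 0.4752, 0.0458]), 'yaw': -13.6}
{'area': 31, 'uv': array([206., 211.]), 'c': array([0.4667, 0.159 , 0.0623]), 'ax': array([-0.126,  0.992, -0.011]), 'rear': array([0.4689, 0.1416, 0.0625]), 'front': array([0.4646, 0.1756, 0.0621]), 'yaw': -82.8}
shift [-0.011, -0.831, -0.136] turn [0.011, 0.28, 0.042] rows 5
shift [-0.032, -0.923, 0.08] turn [0.0, 0.0, 0.1] rows 5
shift [-0.127, -0.63, 0.24] turn [0.0, 0.0, 0.089] rows 4
```

Emit:
servo_tool:
  commands:
    - [[0,-0.16,-0.1],[0,0.06,0.01]]
    - [[0,-0.33,-0.136],[0,0.12,0.02]]
    - [[-0.01,-0.5,-0.136],[0.005,0.18,0.03]]
    - [[-0.011,-0.66,-0.136],[0.011,0.24,0.04]]
    - [[-0.011,-0.83,-0.136],[0.011,0.28,0.042]]
    - [[-0.011,-0.83,-0.136],[0.011,0.28,0.042]]
    - [[-0.011,-0.83,-0.136],[0.011,0.28,0.042]]

```text
clock: 25.85
tcp_pos: [0.4799, 0.0292, 0.2676]
orientation: [0.078, -3.137, 0.004]
contact_force: [-0.4, 1.7, -0.1]
grip_width: 0.0472
gripper_force: 0.0
```

Emit:
servo_tool:
  commands:
    - [[0,-0.18,0],[0,0,0.02]]
    - [[-0.01,-0.36,0.02],[0,0,0.04]]
    - [[-0.02,-0.55,0.04],[0,0,0.06]]
    - [[-0.03,-0.74,0.06],[0,0,0.08]]
    - [[-0.03,-0.92,0.08],[0,0,0.1]]
    - [[-0.03,-0.92,0.08],[0,0,0.1]]
    - [[-0.03,-0.92,0.08],[0,0,0.1]]
  claw: 0.3

```text
clock: 26.55
tcp_pos: [0.4993, -0.1981, 0.2484]
orientation: [-0.163, -3.135, 0.001]
contact_force: [-0.6, 1.0, -0.0]
grip_width: 0.0596
gripper_force: 0.0
```

Emit:
servo_tool:
  commands:
    - [[-0.03,-0.16,0.06],[0,0,0.02]]
    - [[-0.06,-0.32,0.12],[0,0,0.04]]
    - [[-0.09,-0.48,0.18],[0,0,0.07]]
    - [[-0.127,-0.63,0.24],[0,0,0.089]]
    - [[-0.127,-0.63,0.24],[0,0,0.089]]
    - [[-0.127,-0.63,0.24],[0,0,0.089]]

```text
clock: 27.15
tcp_pos: [0.5153, -0.3568, 0.1887]
orientation: [-0.379, -3.116, -0.0]
contact_force: [0.0, 1.4, 0.3]
grip_width: 0.0597
gripper_force: 0.0
```

Run:
```python
from h import *
T0=pose(); print(T0[:3].round(4))
p,P,T,m=view("wrist"); handle(p,P,T0,"blue"); print(blobs(p,P,"blue")[0])
```

```text
[[-9.709e-01  2.396e-01 -2.400e-03  5.153e-01]
 [ 2.396e-01  9.709e-01  6.000e-04 -3.568e-01]
 [ 2.400e-03 -0.000e+00 -1.000e+00  1.887e-01]]
blue n 1761 x -0.0448 0.0416 y@0 -0.0139 yaw err deg 0.24 ztop@0 0.1733 slope deg 0.36 w 0.0224
{'area': 1834, 'uv': array([244., 177.]), 'c': array([ 0.5108, -0.3694,  0.015 ]), 'ax': array([-0.968,  0.249, -0.012]), 'rear': array([ 0.5537, -0.3805,  0.0156]), 'front': array([ 0.4716, -0.3593,  0.0146]), 'yaw': -14.4}
```

Emit:
servo_tool:
  commands:
    - [[0,-0.054,0.15],[0,0,0]]
    - [[0,-0.054,0.33],[0,0,0]]
    - [[0,-0.054,0.5],[0,0,0]]
    - [[0,-0.054,0.63],[0,0,0]]
    - [[0,-0.054,0.67],[0,0,0]]
    - [[0,-0.054,0.67],[0,0,0]]

```text
clock: 27.8
tcp_pos: [0.5117, -0.3699, 0.0218]
orientation: [-0.378, -3.117, -0.001]
contact_force: [0.7, 0.1, 0.5]
grip_width: 0.0593
gripper_force: 0.0
```

Emit:
servo_tool:
  commands:
    - [[0,0,0],[0,0,0]]
    - [[0,0,0],[0,0,0]]
    - [[0,0,0],[0,0,0]]
    - [[0,0,0],[0,0,0]]
    - [[0,0,0],[0,0,0]]
    - [[0,0,-0.2],[0,0,0]]
    - [[0,0,-0.4],[0,0,0]]
    - [[0,0,-0.6],[0,0,0]]
    - [[0,0,-0.8],[0,0,0]]
    - [[0,0,-0.95],[0,0,0]]
    - [[0,0,-0.95],[0,0,0]]
  claw: 1

```text
clock: 28.9
tcp_pos: [0.514, -0.3743, 0.2679]
orientation: [0.382, 3.107, -0.01]
contact_force: [0.5, -0.3, -1.1]
grip_width: 0.0234
gripper_force: 69.4
```

Run:
```python
from h import *
T0=pose(); print(T0[:3,3].round(4),r.get_obs()["grip_width"])
p,P,T,m=view("wrist"); handle(p,P,T0,"blue"); blade(P,T0)
M=tool(-7,5,[.53,-.14,.28]); go(M)
M2=tool(2,15,[.6,.06,.275]); go(M2,M)
A1=slot_tool("blue",.13,zs=.05,gx=.042,gz=.017); go(A1,M2); print(A1[:3,3])
```

```text
[ 0.514  -0.3743  0.2679] 0.023396134725625763
blue n 7030 x -0.0427 0.0441 y@0 0.0003 yaw err deg 0.07 ztop@0 0.0096 slope deg 0.07 w 0.023
0.08 [-0.019   0.0193] mid 0.0002 z 0.0163
0.11 [-0.0191  0.0194] mid 0.0001 z 0.0163
shift [0.159, 0.921, -0.067] turn [-0.006, -0.051, -0.078] rows 5
shift [-0.178, 0.828, 0.036] turn [-0.017, -0.111, -0.099] rows 5
shift [-0.077, 0.484, 0.335] turn [-0.018, -0.111, -0.049] rows 3
[0.63599359 0.18239056 0.1991014 ]
```

Emit:
servo_tool:
  commands:
    - [[0.03,0.18,-0.06],[0,-0.01,-0.015]]
    - [[0.06,0.36,-0.067],[0,-0.02,-0.03]]
    - [[0.09,0.55,-0.067],[0,-0.03,-0.05]]
    - [[0.13,0.74,-0.067],[0,-0.04,-0.06]]
    - [[0.16,0.92,-0.067],[-0.006,-0.051,-0.078]]
    - [[0.16,0.92,-0.067],[-0.006,-0.051,-0.078]]
    - [[0.16,0.92,-0.067],[-0.006,-0.051,-0.078]]

```text
clock: 29.65
tcp_pos: [0.5276, -0.1379, 0.2754]
orientation: [0.182, 3.058, -0.002]
contact_force: [0.9, -0.7, -0.8]
grip_width: 0.024
gripper_force: 69.5
```

Emit:
servo_tool:
  commands:
    - [[-0.04,0.16,0],[0,-0.02,-0.02]]
    - [[-0.08,0.33,0],[0,-0.04,-0.04]]
    - [[-0.11,0.5,0.01],[-0.01,-0.06,-0.06]]
    - [[-0.15,0.66,0.02],[-0.017,-0.09,-0.08]]
    - [[-0.178,0.828,0.036],[-0.017,-0.111,-0.099]]
    - [[-0.178,0.828,0.036],[-0.017,-0.111,-0.099]]
    - [[-0.178,0.828,0.036],[-0.017,-0.111,-0.099]]

```text
clock: 30.35
tcp_pos: [0.5979, 0.06, 0.2705]
orientation: [-0.051, 2.888, 0.01]
contact_force: [0.3, -0.6, -1.6]
grip_width: 0.0239
gripper_force: 69.5
```

Run:
```python
from h import *
k=dict(gx=.0445,gy=.0002,gz=.0173)
A1=slot_tool("blue",.13,zs=.04,**k); go(A1)
A2=slot_tool("blue",.085,**k); np.save("A2.npy",A2)
```

```text
shift [-0.109, 0.484, 0.357] turn [-0.016, -0.117, -0.049] rows 4
```

Emit:
servo_tool:
  commands:
    - [[-0.04,0.15,0],[0,-0.04,-0.02]]
    - [[-0.08,0.3,0.1],[-0.01,-0.08,-0.03]]
    - [[-0.1,0.42,0.2],[-0.016,-0.117,-0.049]]
    - [[-0.109,0.484,0.3],[-0.016,-0.117,-0.049]]
    - [[-0.109,0.484,0.357],[-0.016,-0.117,-0.049]]
    - [[-0.109,0.484,0.357],[-0.016,-0.117,-0.049]]
    - [[-0.109,0.484,0.357],[-0.016,-0.117,-0.049]]

```text
clock: 31.05
tcp_pos: [0.6434, 0.1807, 0.1929]
orientation: [-0.152, 2.699, 0.034]
contact_force: [0.3, -0.1, -0.6]
grip_width: 0.0235
gripper_force: 69.4
```

Run:
```python
from h import *
go(np.load("A2.npy")); T0=pose(); p,P,T,m=view("wrist"); blade(P,T0); handle(p,P,T0,"blue")
```

```text
shift [0.186, 0.009, 0.149] turn [-0.001, 0.002, -0.002] rows 2
0.08 [-0.0187  0.0196] mid 0.0004 z 0.0158
0.11 [-0.0187  0.0197] mid 0.0005 z 0.0158
blue n 7049 x -0.0431 0.0443 y@0 0.0006 yaw err deg 0.02 ztop@0 0.0091 slope deg 0.03 w 0.023
```

Emit:
servo_tool:
  commands:
    - [[0.186,0.004,0.149],[0,0,0]]
    - [[0.186,0.004,0.149],[0,0,0]]
    - [[0.186,0.004,0.149],[0,0,0]]
    - [[0.23,0.004,0.149],[0,0,0]]
    - [[0.28,0.004,0.149],[0,0,0]]
    - [[0.32,0.004,0.149],[0,0,0]]
    - [[0.32,0.004,0.149],[0,0,0]]

```text
clock: 31.8
tcp_pos: [0.5845, 0.178, 0.1242]
orientation: [-0.159, 2.7, 0.036]
contact_force: [0.1, 0.0, -0.9]
grip_width: 0.0241
gripper_force: 69.5
```

Emit:
servo_tool:
  commands:
    - [[0.04,0,0],[0,0,0]]
    - [[0.08,0,0],[0,0,0]]
    - [[0.12,0,0],[0,0,0]]
    - [[0.15,0,0],[0,0,0]]
    - [[0.17,0,0],[0,0,0]]
    - [[0.18,0,0],[0,0,0]]
    - [[0.18,0,0],[0,0,0]]

```text
clock: 32.5
tcp_pos: [0.5454, 0.1735, 0.1055]
orientation: [-0.158, 2.699, 0.037]
contact_force: [0.1, -0.1, -0.5]
grip_width: 0.024
gripper_force: 69.5
```

Run:
```python
from h import *
T0=pose(); print((np.linalg.inv(S)@T0)[:3,3].round(4))
p,P,T,m=view("wrist"); inslot(p,P,"blue")
```

```text
[ 0.1399 -0.0353  0.0206]
blue front x [0.0955 0.0963 0.0975] y off 0.0024 slope [ 0.00058302 -0.03465732]
```

Emit:
servo_tool:
  commands:
    - [[0.01,-0.005,0],[0,0,0]]
    - [[0.018,-0.005,0],[0,0,0]]
    - [[0.024,-0.005,0],[0,0,0]]
    - [[0.03,-0.005,0],[0,0,0]]
    - [[0.036,-0.005,0],[0,0,0]]
    - [[0.036,-0.005,0],[0,0,0]]

```text
clock: 33.15
tcp_pos: [0.5404, 0.1719, 0.1035]
orientation: [-0.157, 2.694, 0.038]
contact_force: [5.2, -0.2, 1.8]
grip_width: 0.0236
gripper_force: 69.5
```

Emit:
servo_tool:
  commands:
    - [[0.0,0,0],[0,0,0]]
    - [[0.0,0,0],[0,0,0]]
    - [[0.0,0,0],[0,0,0]]
    - [[0.0,0,0],[0,0,0]]
    - [[0,0,-0.15],[0,0,0]]
    - [[0,0,-0.3],[0,0,0]]
    - [[0,0,-0.45],[0,0,0]]
    - [[0,0,-0.6],[0,0,0]]
    - [[0,0,-0.6],[0,0,0]]
  claw: 0.45

```text
clock: 34.05
tcp_pos: [0.4749, 0.1647, 0.242]
orientation: [-0.157, 2.692, 0.04]
contact_force: [0.0, 0.1, -0.0]
grip_width: 0.0468
gripper_force: 0.0
```

Run:
```python
from h import *
T0=pose(); print(T0[:3,3].round(4))
p,P,T,m=view("wrist"); [inslot(p,P,c) for c in SY]
p,P,T,m=view("top")
b=r.boxes_of("top","ticket_clip"); print([(x["uv"],round(x["confidence"],2),P[int(x["uv"][1]),int(x["uv"][0])].round(3)) for x in b][:2])
M=tool(0,0,[.51,-.05,.28]); go(M)
```

```text
[0.4749 0.1647 0.242 ]
red front x [0.0911 0.0919 0.0937] y off 0.002 slope [ 0.00351137 -0.10883714]
blue front x [0.0911 0.0919 0.0937] y off 0.0011 slope [ 0.00316554 -0.03633467]
green front x [0.091  0.0919 0.0937] y off 0.0002 slope [0.00654071 0.03581624]
yellow front x [0.0914 0.0919 0.0937] y off -0.0001 slope [-0.00266885  0.1106584 ]
[([269.3, 163.5], 0.45, array([ 0.631, -0.055,  0.015]))]
shift [-0.111, -0.864, -0.138] turn [0.017, 0.279, 0.073] rows 5
```

All four knives are home. Next I'll look at the clip.

Emit:
servo_tool:
  commands:
    - [[0,-0.16,-0.1],[0,0.06,0.01]]
    - [[-0.05,-0.33,-0.138],[0.005,0.12,0.03]]
    - [[-0.12,-0.5,-0.138],[0.01,0.18,0.045]]
    - [[-0.2,-0.66,-0.138],[0.015,0.23,0.06]]
    - [[-0.27,-0.864,-0.138],[0.017,0.279,0.073]]
    - [[-0.27,-0.864,-0.138],[0.017,0.279,0.073]]
    - [[-0.27,-0.864,-0.138],[0.017,0.279,0.073]]
  claw: 0

```text
clock: 34.9
tcp_pos: [0.5463, -0.0473, 0.2947]
orientation: [-0.006, -3.138, 0.002]
contact_force: [-0.4, 0.3, -0.7]
grip_width: 0.0852
gripper_force: 0.0
```

Run:
```python
from h import *
T0=pose(); print(T0[:3].round(4))
p,P,T,m=view("wrist","w10"); np.save("w10P.npy",P)
for n in ["ticket_clip","clip_levers"]:
    for b in r.mark_of("wrist",n)[:2]:
        u,v=np.round(b["uv"]).astype(int); print(n,u,v,P[v,u].round(4),round(b["confidence"],2))
for b in blobs(p,P,"orange",30)[:5]: print(b)
im=cv2.imread("pics/w10.png"); cv2.imwrite("pics/w10c.png",cv2.resize(im[90:330,130:390],None,fx=2.5,fy=2.5,interpolation=cv2.INTER_CUBIC))
```

```text
[[-1.      0.0036 -0.0034  0.5463]
 [ 0.0036  1.     -0.0013 -0.0473]
 [ 0.0034 -0.0013 -1.      0.2947]]
ticket_clip 254 214 [ 0.6297 -0.0518  0.0091] 0.68
clip_levers 245 239 [ 6.759e-01 -6.670e-02  6.000e-04] 0.86
{'area': 45, 'uv': array([268., 208.]), 'c': array([ 0.6165, -0.0307,  0.0203]), 'ax': array([-0.265, -0.234,  0.936]), 'rear': array([ 0.6227, -0.0252, -0.0017]), 'front': array([ 0.6144, -0.0326,  0.028 ]), 'yaw': 41.5}
{'area': 36, 'uv': array([253., 208.]), 'c': array([ 0.6141, -0.0537,  0.0246]), 'ax': array([-0.893,  0.448, -0.05 ]), 'rear': array([ 0.6324, -0.0629,  0.0256]), 'front': array([ 0.5966, -0.0449,  0.0236]), 'yaw': -26.7}
```

View pics/w10c.png

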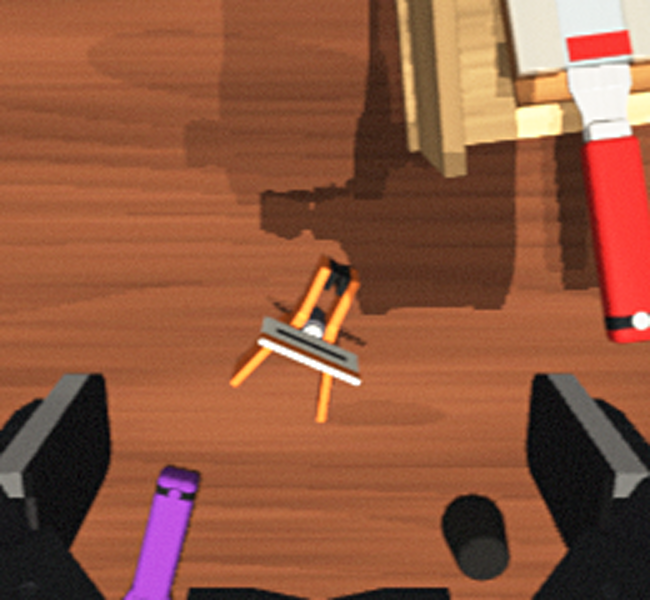

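The crop shows the clip with its hinge at about (315,328) and jaws at (340,268), pointing at the panel and turned roughly 20°. The lever ends are at (237,383) and (320,420). The ticket plate gives the orientation.

```bash
cat > clip.py <<'E'
from h import *
def clip(p,P,c0):
    near=np.linalg.norm(P[...,:2]-c0,axis=-1)<.08
    k=near&(P[...,2]>.045)&(P[...,2]<.075); X=P[k]; c=X.mean(0); w=np.linalg.svd(X[:,:2]-c[:2],full_matrices=False)[2][0]
    if w[1]<0: w=-w
    t=(X[:,:2]-c[:2])@w; lo,hi=np.percentile(t,[1,99]); mid=c[:2]+w*(lo+hi)/2
    ax=np.array([-w[1],w[0]])   # jaw direction (towards -x), perpendicular to plate
    yaw=np.degrees(np.arctan2(-ax[1],-ax[0]))
    print("plate n",k.sum(),"len",round(hi-lo,4),"mid",mid.round(4),"jaw dir",ax.round(3),"yaw",yaw.round(1),"ztop",np.percentile(X[:,2],98).round(4))
    h=cv2.cvtColor(p,cv2.COLOR_RGB2HSV); o=near&(cv2.inRange(h,np.array((5,120,60)),np.array((22,255,255)))>0)&(P[...,2]>.018)&(P[...,2]<.032)
    Q=P[o][:,:2]-mid; n=np.array([ax[1],-ax[0]]); n=n if n[1]>0 else -n; u,v=Q@ax,Q@n
    for a in np.arange(-.06,.05,.01):
        s=v[abs(u-a)<.004]
        if len(s)>3: print("u",a.round(3),"v range",s.min().round(4),s.max().round(4),len(s))
    print("u range",np.percentile(u,[1,99]).round(4))
    return mid,ax,n
E
python3 - <<'E'
from clip import *
P=np.load("w10P.npy"); p=cv2.cvtColor(cv2.imread("pics/w10.png"),cv2.COLOR_BGR2RGB)
clip(p,P,[.63,-.052])
# panel front edge top corners
X=P[(P[...,2]>.09)&(P[...,2]<.11)&(P[...,0]<.6)]; 
c,s=np.cos(np.radians(YAW)),np.sin(np.radians(YAW)); u=X[:,0]*c+X[:,1]*s; v=-X[:,0]*s+X[:,1]*c
print("panel n",len(X),"front u",np.percentile(u,[95,99,100]).round(4),"v",np.percentile(v[u>u.max()-.03],[2,50,98]).round(4),"z",np.median(X[:,2]).round(4))
e=np.array([0.0,-.191]); print("model panel v:",(-S[0,3]*s+S[1,3]*c)-.191)
E
```

```text
plate n 284 len 0.0584 mid [ 0.6383 -0.053 ] jaw dir [-0.905  0.426] yaw -25.2 ztop 0.0635
u -0.05 v range -0.0306 0.0309 19
u -0.04 v range -0.0293 0.0296 38
u -0.03 v range -0.0264 0.0266 37
u -0.02 v range -0.023 0.024 27
u 0.0 v range -0.0134 0.016 25
u 0.01 v range -0.0124 0.013 39
u 0.02 v range -0.0115 0.0124 41
u 0.03 v range -0.0116 0.0122 53
u 0.04 v range -0.0117 0.0122 37
u range [-0.049   0.0409]
panel n 3679 front u [0.6114 0.6155 0.6197] v [0.0221 0.1057 0.1803] z 0.0989
model panel v: -0.04648714536151011
```

Run:
```python
from h import *
P=np.load("w10P.npy")
c,s=np.cos(np.radians(YAW)),np.sin(np.radians(YAW)); U=P[...,0]*c+P[...,1]*s; V=-P[...,0]*s+P[...,1]*c
k=(abs(V+.0465)<.012)&(P[...,2]>.093)&(P[...,2]<.106); u,v=U[k],V[k]
print("panel",k.sum(),"front u",np.percentile(u,[90,97,99,100]).round(4),"v",[np.percentile(v[abs(u-a)<.006],[2,98]).round(4).tolist() for a in (u.max()-.008,u.max()-.03,u.max()-.06)])
f=np.polyfit(u,v,1); print(f)
G=tool(-25.2,0,[.6682,-.0671,.022]); H=G.copy(); H[2,3]=.14; go(H); go(G,H)
```

```text
panel 1115 front u [0.5151 0.5245 0.5273 0.5288] v [[-0.0522, -0.0423], [-0.0522, -0.0428], [-0.0522, -0.0425]]
[ 0.00078488 -0.0480249 ]
shift [-0.494, -0.095, 0.623] turn [-0.0, -0.001, 0.282] rows 5
shift [0.0, 0.0, 0.472] turn [0.0, 0.0, 0.0] rows 3
```

Emit:
servo_tool:
  commands:
    - [[-0.1,-0.02,0.12],[0,0,0.06]]
    - [[-0.2,-0.04,0.25],[0,0,0.12]]
    - [[-0.3,-0.06,0.37],[0,0,0.18]]
    - [[-0.4,-0.08,0.5],[0,0,0.24]]
    - [[-0.494,-0.095,0.62],[0,0,0.282]]
    - [[-0.494,-0.095,0.62],[0,0,0.282]]
    - [[-0.494,-0.095,0.62],[0,0,0.282]]

```text
clock: 35.75
tcp_pos: [0.6684, -0.0672, 0.1413]
orientation: [-0.685, -3.064, -0.0]
contact_force: [0.6, -0.2, 0.4]
grip_width: 0.0857
gripper_force: 0.0
```

Run:
```python
from clip import *
T0=pose(); print(T0[:3].round(4)); p,P,T,m=view("wrist"); mid,ax,n=clip(p,P,[.638,-.053])
yaw=np.degrees(np.arctan2(-ax[1],-ax[0])); go(tool(yaw,0,np.r_[mid-.033*ax,.022]))
```

```text
[[-9.049e-01  4.256e-01 -2.200e-03  6.684e-01]
 [ 4.256e-01  9.049e-01  5.000e-04 -6.720e-02]
 [ 2.200e-03 -4.000e-04 -1.000e+00  1.413e-01]]
plate n 629 len 0.0584 mid [ 0.6383 -0.0524] jaw dir [-0.905  0.425] yaw -25.2 ztop 0.0634
u -0.05 v range -0.0307 0.031 42
u -0.04 v range -0.0297 0.03 100
u -0.03 v range -0.0268 0.0262 95
u -0.02 v range -0.023 0.0233 89
u -0.01 v range -0.0202 0.0204 31
u 0.0 v range -0.013 0.0133 61
u 0.01 v range -0.0128 0.0123 123
u 0.02 v range -0.012 0.0113 95
u 0.03 v range -0.0118 0.012 148
u 0.04 v range -0.0118 0.0119 109
u range [-0.0487  0.0409]
shift [0.004, 0.003, 0.483] turn [0.0, -0.0, -0.001] rows 3
```

Emit:
servo_tool:
  commands:
    - [[0.002,0.003,0.15],[0,0,0]]
    - [[0.004,0.003,0.3],[0,0,0]]
    - [[0.004,0.003,0.42],[0,0,0]]
    - [[0.004,0.003,0.478],[0,0,0]]
    - [[0.004,0.003,0.478],[0,0,0]]
    - [[0.004,0.003,0.478],[0,0,0]]

```text
clock: 36.4
tcp_pos: [0.67, -0.0679, 0.0249]
orientation: [0.689, 3.062, 0.001]
contact_force: [-0.1, 0.1, -0.1]
grip_width: 0.0857
gripper_force: 0.0
```

Emit:
servo_tool:
  commands:
    - [[0,0,0],[0,0,0]]
    - [[0,0,0],[0,0,0]]
    - [[0,0,0],[0,0,0]]
    - [[0,0,0],[0,0,0]]
    - [[0,0,0],[0,0,0]]
    - [[0,0,0],[0,0,0]]
    - [[0,0,0],[0,0,0]]
    - [[0,0,0],[0,0,0]]
  claw: 1
  squeeze: 30

```text
clock: 37.2
tcp_pos: [0.6714, -0.0689, 0.0262]
orientation: [0.689, 3.059, 0.001]
contact_force: [-0.6, -1.8, 11.5]
grip_width: 0.0299
gripper_force: 29.9
```

Emit:
servo_tool:
  commands:
    - [[0,0,-0.08],[0,0,0]]
    - [[0,0,-0.2],[0,0,0]]
    - [[0,0,-0.35],[0,0,0]]
    - [[0,0,-0.35],[0,0,0]]
    - [[0,0,-0.35],[0,0,0]]

```text
clock: 37.7
tcp_pos: [0.6698, -0.0681, 0.1121]
orientation: [0.689, 3.062, 0.001]
contact_force: [-0.7, -1.1, -1.1]
grip_width: 0.0295
gripper_force: 30.5
```

Run:
```python
from h import *
T0=pose(); print(T0[:3].round(4),r.get_obs()["grip_width"]); p,P,T,m=view("wrist","w11"); np.save("w11P.npy",P); np.save("w11T.npy",T0)
im=cv2.imread("pics/w11.png"); cv2.imwrite("pics/w11c.png",cv2.resize(im[60:384,100:420],None,fx=1.8,fy=1.8,interpolation=cv2.INTER_CUBIC))
```

```text
[[-9.036e-01  4.284e-01  3.400e-03  6.698e-01]
 [ 4.284e-01  9.036e-01 -1.000e-04 -6.810e-02]
 [-3.100e-03  1.400e-03 -1.000e+00  1.121e-01]] 0.029545584982886494
```

View pics/w11c.png

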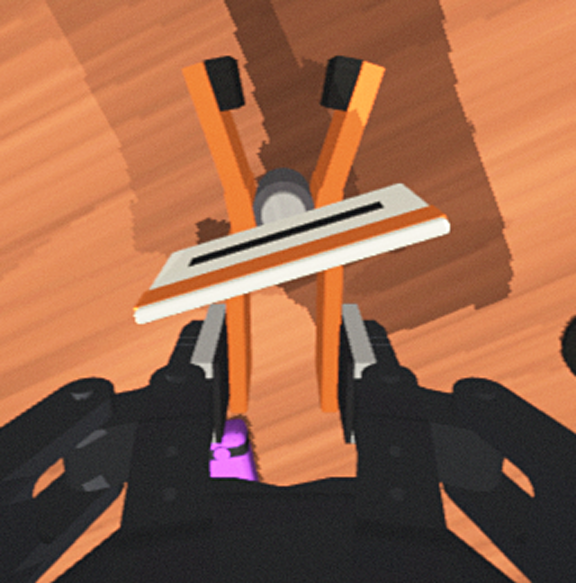

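The clip is lifted and fully pinched, with its jaws open and symmetric about column 283 of the crop and its hinge at (282,205). Now I'll measure it in tool coordinates.

```bash
cat > cm.py <<'E'
from h import *
def cm(p,P,T0):
    Q=intool(P,T0); h=cv2.cvtColor(p,cv2.COLOR_RGB2HSV)
    pl=(Q[...,2]<-.02)&(Q[...,2]>-.06)&(abs(Q[...,1])<.05)&(Q[...,0]>.01)&(Q[...,0]<.08)
    X=Q[pl]; print("plate",len(X),np.percentile(X,[2,50,98],axis=0).round(4).tolist())
    o=(cv2.inRange(h,np.array((5,120,60)),np.array((22,255,255)))>0)&(Q[...,2]>-.02)&(Q[...,2]<.014)&(abs(Q[...,1])<.04)&(Q[...,0]>-.03)
    q=Q[o]; zt=np.percentile(q[:,2],5)
    for a in (.05,.055,.06,.065,.07,.075,.08):
        s=q[(abs(q[:,0]-a)<.003)]
        if len(s)>3: print(a,"y",s[:,1].min().round(4),s[:,1].max().round(4),"inner",s[s[:,1]<0,1].max().round(4) if (s[:,1]<0).any() else None,s[s[:,1]>0,1].min().round(4) if (s[:,1]>0).any() else None,"z",np.percentile(s[:,2],[5,50]).round(4))
    print("x max",np.percentile(q[:,0],[99,100]).round(4))
    g=(h[...,1]<60)&(Q[...,2]>-.02)&(Q[...,2]<.01)&(abs(Q[...,1])<.01)&(Q[...,0]>.025)&(Q[...,0]<.06); print("pin",g.sum(),Q[g].mean(0).round(4) if g.any() else "",np.percentile(Q[g],[2,98],axis=0).round(4).tolist() if g.any() else "")
E
python3 - <<'E'
from cm import *
cm(cv2.cvtColor(cv2.imread("pics/w11.png"),cv2.COLOR_BGR2RGB),np.load("w11P.npy"),np.load("w11T.npy"))
E
```

```text
plate 14267 [[0.0105, -0.0482, -0.0596], [0.0136, 0.0008, -0.0394], [0.0492, 0.0483, -0.022]]
0.05 y -0.0156 0.0157 inner -0.0085 0.0084 z [-0.0002  0.0009]
0.055 y -0.0172 0.0172 inner -0.0103 0.0102 z [-0.0004  0.0008]
0.06 y -0.0188 0.0187 inner -0.0118 0.0118 z [-0.0001  0.0009]
0.065 y -0.0202 0.02 inner -0.0134 0.0126 z [-0.0003  0.0008]
0.07 y -0.0219 0.0221 inner -0.0105 0.0104 z [-0.0003  0.0008]
0.075 y -0.0233 0.023 inner -0.0162 0.0165 z [-0.0004  0.0007]
0.08 y -0.0223 0.0224 inner -0.0127 0.0124 z [-0.0004  0.0009]
x max [0.0773 0.08  ]
pin 1219 [ 0.044  -0.0001 -0.0046] [[0.039, -0.0091, -0.0195], [0.0502, 0.0092, 0.0072]]
```

```bash
cat >> cm.py <<'E'
def uv(u,v,z):
    c,s=np.cos(np.radians(YAW)),np.sin(np.radians(YAW)); return [u*c-v*s,u*s+v*c,z]
def tuv(T):
    c,s=np.cos(np.radians(YAW)),np.sin(np.radians(YAW)); x,y,z=T[:3,3]; return np.round([x*c+y*s,-x*s+y*c,z],4)
PRE=tool(YAW,0,uv(.665,-.047,.064)); FIN=tool(YAW,0,uv(.5835,-.047,.063))
E
python3 - <<'E'
from cm import *
go(PRE); go(FIN,PRE); print(PRE[:3,3])
E
```

```text
shift [0.179, 0.35, 0.186] turn [0.0, 0.0, -0.356] rows 4
shift [0.326, -0.0, 0.004] turn [0.0, 0.0, 0.0] rows 2
[0.66596872 0.03032586 0.064     ]
```

Emit:
servo_tool:
  commands:
    - [[0.04,0.09,0],[0,0,-0.09]]
    - [[0.09,0.18,0.02],[0,0,-0.18]]
    - [[0.13,0.26,0.06],[0,0,-0.27]]
    - [[0.179,0.35,0.12],[0,0,-0.356]]
    - [[0.179,0.35,0.186],[0,0,-0.356]]
    - [[0.179,0.35,0.186],[0,0,-0.356]]
    - [[0.179,0.35,0.186],[0,0,-0.356]]

```text
clock: 38.45
tcp_pos: [0.6653, 0.0286, 0.0628]
orientation: [0.179, -3.134, 0.002]
contact_force: [-0.4, -1.4, -0.4]
grip_width: 0.0298
gripper_force: 30.5
```

Run:
```python
from cm import *
T0=pose(); print(tuv(T0)); go(FIN); p,P,T,m=view("wrist","w12"); cm(p,P,T0)
c,s=np.cos(np.radians(YAW)),np.sin(np.radians(YAW)); U=P[...,0]*c+P[...,1]*s; V=-P[...,0]*s+P[...,1]*c
k=(abs(V+.047)<.015)&(P[...,2]>.09)&(P[...,2]<.11)&(U<.56); u,v=U[k],V[k]
print("panel",k.sum(),"u",np.percentile(u,[98,100]).round(4),"v",np.percentile(v,[2,98]).round(4))
```

```text
[ 0.6641 -0.0486  0.0628]
shift [0.322, 0.006, -0.0] turn [-0.001, -0.001, -0.001] rows 2
plate 14131 [[0.0104, -0.0482, -0.0596], [0.0134, 0.0007, -0.0392], [0.049, 0.0484, -0.022]]
0.05 y -0.0149 0.0161 inner -0.008 0.009 z [-0.0002  0.0012]
0.055 y -0.0166 0.0179 inner -0.0098 0.011 z [-0.0001  0.0013]
0.06 y -0.0181 0.0191 inner -0.0114 0.0124 z [0.     0.0012]
0.065 y -0.02 0.0208 inner -0.0129 0.011 z [-0.0001  0.0011]
0.07 y -0.0216 0.0225 inner -0.0133 0.011 z [-0.0003  0.0008]
0.075 y -0.0225 0.0237 inner -0.0156 0.0171 z [-0.0003  0.0008]
0.08 y -0.0176 0.0231 inner -0.013 0.0129 z [-0.0002  0.001 ]
x max [0.077  0.0798]
pin 1212 [ 0.0437  0.0001 -0.0047] [[0.0386, -0.009, -0.0195], [0.0499, 0.0091, 0.0073]]Traceback (most recent call last):
  File "<stdin>", line 5, in <module>
    return _quantile_unchecked(
        a, q, axis, out, overwrite_input, method, keepdims, weights)
    return _ureduce(a,
                    func=_quantile_ureduce_func,
    ...<5 lines>...
                    overwrite_input=overwrite_input,
                    method=method)
    r = func(a, **kwargs)
    result = _quantile(arr,
                       quantiles=q,
    ...<2 lines>...
                       out=out,
                       weights=wgt)
    slices_having_nans = np.isnan(arr[-1, ...])
                                  ~~~^^^^^^^^^
IndexError: index -1 is out of bounds for axis 0 with size 0
```

View pics/w12.png

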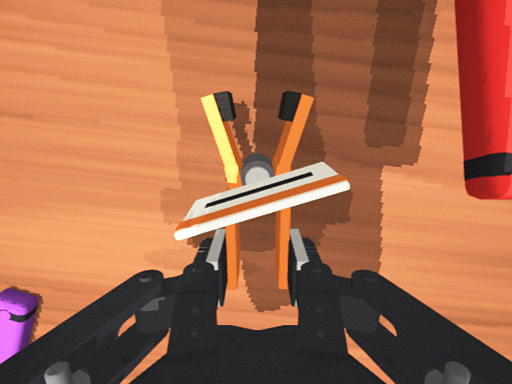

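The clip is held square with its jaws open at (220,105) and (290,105). The panel isn't in view yet, so I'll move closer.

Emit:
servo_tool:
  commands:
    - [[0.08,0.003,0],[0,0,0]]
    - [[0.16,0.006,0],[0,0,0]]
    - [[0.19,0.006,0],[0,0,0]]
    - [[0.19,0.006,0],[0,0,0]]
    - [[0.19,0.006,0],[0,0,0]]

```text
clock: 39.0
tcp_pos: [0.6199, 0.0259, 0.0645]
orientation: [-0.181, 3.134, -0.0]
contact_force: [-0.2, 0.7, -0.9]
grip_width: 0.0293
gripper_force: 30.5
```

Run:
```python
from cm import *
T0=pose(); print(tuv(T0)); go(FIN); p,P,T,m=view("wrist","w13"); Q=intool(P,T0)
k=(abs(Q[...,1])<.03)&(Q[...,0]>.075)&(Q[...,2]<-.028)&(Q[...,2]>-.05); q=Q[k]; print(k.sum(),np.percentile(q,[1,50,99],axis=0).round(4).tolist() if k.any() else "")
```

```text
[ 0.6187 -0.0461  0.0645]
shift [0.141, -0.004, 0.006] turn [-0.0, 0.001, -0.0] rows 1
1761 [[0.0898, -0.0056, -0.0368], [0.095, -0.0007, -0.035], [0.1007, 0.0043, -0.0286]]
```

Emit:
servo_tool:
  commands:
    - [[0.04,-0.005,0.004],[0,0,0]]
    - [[0.08,-0.005,0.005],[0,0,0]]
    - [[0.12,-0.005,0.006],[0,0,0]]
    - [[0.141,-0.005,0.006],[0,0,0]]
    - [[0.141,-0.005,0.006],[0,0,0]]

```text
clock: 39.55
tcp_pos: [0.5826, 0.0207, 0.0622]
orientation: [0.183, -3.136, 0.0]
contact_force: [-0.6, 0.5, -0.5]
grip_width: 0.0302
gripper_force: 30.5
```

Run:
```python
from cm import *
T0=pose(); print(tuv(T0),r.get_obs()["contact_force"]); p,P,T,m=view("wrist","w14"); Q=intool(P,T0)
k=(abs(Q[...,1])<.03)&(Q[...,0]>.05)&(Q[...,2]<-.030)&(Q[...,2]>-.05); q=Q[k]; print(k.sum(),np.percentile(q,[1,50,99],axis=0).round(4).tolist())
```

```text
[ 0.5811 -0.0469  0.0622] [-0.59708711  0.51801542 -0.48963753]
6129 [[0.0527, -0.0047, -0.0386], [0.0792, 0.0002, -0.0371], [0.0998, 0.0052, -0.0352]]
```

View pics/w14.png

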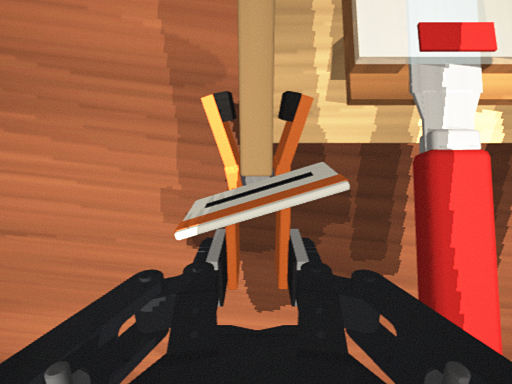

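The panel edge sits centred between the open jaws, about 14 mm ahead of the hinge. I'll release now.

Emit:
servo_tool:
  commands:
    - [[0,0,0],[0,0,0]]
    - [[0,0,0],[0,0,0]]
    - [[0,0,0],[0,0,0]]
    - [[0,0,0],[0,0,0]]
    - [[0,0,0],[0,0,0]]
    - [[0,0,0],[0,0,0]]
  claw: 0.28

```text
clock: 40.2
tcp_pos: [0.5838, 0.0209, 0.0623]
orientation: [-0.183, 3.136, -0.0]
contact_force: [-0.0, -0.7, -0.7]
grip_width: 0.0613
gripper_force: 0.0
```

Run:
```python
from cm import *
T0=pose(); print(tuv(T0),r.get_obs()["grip_width"]); p,P,T,m=view("wrist"); Q=intool(P,T0)
h=cv2.cvtColor(p,cv2.COLOR_RGB2HSV); o=(cv2.inRange(h,np.array((5,150,90)),np.array((22,255,255)))>0)&(Q[...,2]>-.012)&(Q[...,2]<.014)&(abs(Q[...,1])<.05)&(Q[...,0]>-.03)
q=Q[o]
for a in np.arange(-.02,.09,.01):
    s=q[abs(q[:,0]-a)<.003]
    if len(s)>4: print(a.round(3),s[:,1].min().round(4),s[:,1].max().round(4),np.median(s[:,2]).round(4))
```

```text
[ 0.5823 -0.0469  0.0623] 0.06125738156480432
-0.01 -0.0247 0.0313 -0.0018
0.0 -0.0228 0.0309 -0.0016
0.01 -0.0438 0.0222 -0.0013
0.02 -0.0188 0.0199 -0.0014
0.03 -0.0161 -0.0145 0.0101
0.04 -0.0131 0.0137 -0.0007
0.05 -0.0132 0.0138 -0.0004
0.06 -0.0143 0.0148 -0.0002
0.07 -0.0154 0.0159 -0.0002
0.08 0.0408 0.05 0.0078
```

Emit:
servo_tool:
  commands:
    - [[0,0,-0.06],[0,0,0]]
    - [[0,0,-0.15],[0,0,0]]
    - [[0,0,-0.3],[0,0,0]]
    - [[-0.1,0,-0.45],[0,0,0]]
    - [[-0.2,0,-0.6],[0,0,0]]
    - [[-0.2,0,-0.65],[0,0,0]]
    - [[-0.2,0,-0.65],[0,0,0]]
    - [[-0.2,0,-0.65],[0,0,0]]

```text
clock: 41.05
tcp_pos: [0.632, 0.0264, 0.224]
orientation: [0.183, -3.135, 0.0]
contact_force: [-0.2, -0.5, 0.3]
grip_width: 0.0613
gripper_force: 0.0
```

Run:
```python
from cm import *
p,P,T,m=view("wrist","w15"); print(tuv(pose()))
[inslot(p,P,c) for c in ("red","blue")]
c,s=np.cos(np.radians(YAW)),np.sin(np.radians(YAW)); W=np.stack([P[...,0]*c+P[...,1]*s-.5285,-P[...,0]*s+P[...,1]*c+.047,P[...,2]],-1)
h=cv2.cvtColor(p,cv2.COLOR_RGB2HSV); o=(cv2.inRange(h,np.array((5,150,80)),np.array((22,255,255)))>0)&(abs(W[...,1])<.045)&(W[...,0]>-.03)&(W[...,0]<.09)&(W[...,2]>.03)&(W[...,2]<.09)
q=W[o]; print("clip orange rel. edge",np.percentile(q,[1,50,99],axis=0).round(4).tolist(), "top z",np.median(q[:,2]).round(4))
k=(abs(W[...,1])<.045)&(W[...,0]>-.01)&(W[...,0]<.04)&(W[...,2]>.085)&(W[...,2]<.115)&(h[...,1]<60); q=W[k]; print("ticket",k.sum(),np.percentile(q,[2,50,98],axis=0).round(4).tolist(),np.polyfit(q[:,1],q[:,0],1).round(3))
p,P,T,m=view("top","top2"); [inslot(p,P,c) for c in SY]
im=cv2.imread("pics/w15.png"); cv2.imwrite("pics/w15c.png",im)
```

```text
[ 0.6303 -0.0469  0.2232]
red front x [0.0915 0.0931 0.0957] y off 0.0002 slope [ 0.0030564  -0.11214719]
blue front x [0.0909 0.0932 0.0957] y off -0.0005 slope [-6.21384760e-05 -3.94853891e-02]
clip orange rel. edge [[-0.0278, -0.0241, 0.0412], [0.0262, 0.0117, 0.0629], [0.0698, 0.0439, 0.0654]] top z 0.0629
ticket 292 [[-0.0084, -0.0273, 0.0979], [0.0164, -0.0017, 0.0999], [0.0211, 0.028, 0.1014]] [-0.095  0.014]
red front x [0.0946 0.0965 0.0987] y off -0.0013 slope [-0.00853237 -0.11128999]
blue front x [0.0957 0.0961 0.0987] y off -0.0022 slope [-0.00683531 -0.03826327]
green front x [0.096  0.0972 0.0987] y off -0.0016 slope [0.00674019 0.03419691]
yellow front x [0.0939 0.0952 0.098 ] y off -0.0024 slope [0.00544982 0.10744389]
```

View pics/w15.png

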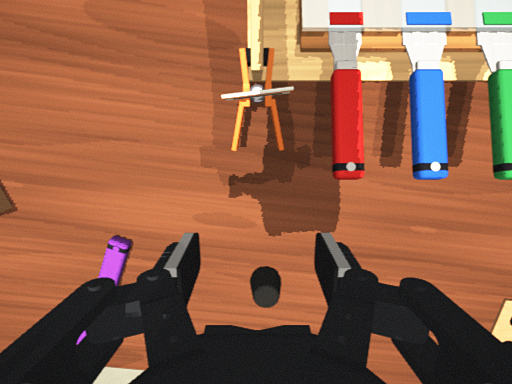

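The clip grips the panel edge at (257,75), upright, with its underside about 37 mm up. The knives are all home. I'll hand the job in.

```bash
python3 -c "
from bench import r
print(r.hand_in())"
```

```text
the job is handed in; nothing more can be done
None
```

I handed the job in at about 41 s of the 210 s allowed: by my camera measurements all four knives are fully home in their own slots and the ticket clip grips the panel edge upright, about halfway up, but the hand-in returned no verdict.

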